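# Fit out the shaker: clear foil, clip the bottle racks on the rail, load the bottles

## Robot

A 6-joint arm with a two-finger parallel gripper is mounted at the origin on the work surface. World frame = base frame: x ahead of the robot, y to its left, z up, the work surface at z = 0. Lengths are in m, angles in rad, forces in N, time in s.
With the tool pointing down it reaches from about 0.275 to 1 m from the base axis. Payload 8.4 kg.
Tool frame: the origin (TCP) lies at the very end of the fingers, on their centre line; the grasp point (between the pads) lies 19 mm behind it; z points along the fingers, x is the direction in which the jaws open and shut, and the axes are right-handed (so a half turn about z gives the same grasp; the last joint's range is limited). The gripper opens to 85 mm and grips with 20 to 120 N. Pads are 22 mm wide; open, the fingers measure 114 mm over their backs; the gripper's body (76 mm by 85 mm) begins 54 mm behind the grasp point. The pads swing forward as they close: fully open they stand 13 mm farther back than shut.
Start: joints at [-1.23, 0.353, 1.633, -0, 1.155, -0.002], TCP at [0.21, -0.589, 0.231] pointing down, gripper open.
Joint ranges: [-2.63, 2.63], [-0.92, 2.1], [0.06, 2.66], [-1.3, 4.44], [0, 2.69], [-3.02, 3.02]. Speed limits (rad/s): [2.22, 2.22, 2.79, 3.14, 3.14, 3.14].

## Interface

Orientations are given as a unit quaternion [w, x, y, z].
In Python, from station import r, optics gives the robot as it stands. The module is installed in compiled form; this text tells all that it offers.
- The arm moves only by the shell command python3 -m jog 'ROWS' [OPENING] [FORCE]. ROWS is JSON, a list of rows, each a list of 4 numbers: the shift along the tool's x, y, z each as a share of 80 mm, from -1 to 1, then the turn about the tool's z as a share of 180 degrees, from -1 to 1. In form: [[dx, dy, dz, roll], ...]. A call has exactly 10 rows; each row is the pose to reach, as a shift and turn from the pose measured when the call began, along the tool's axes at that moment, turning the shorter way round; what a row does not reach only later rows make up. A row lasts 1/10 s, in which the tool goes at most 50 mm and 8.59 degrees, less where a joint would pass 70% of its speed; a pose out of reach is approached as far as the arm can. A call with a number of a shift or a turn outside -1 to 1 is refused whole. A call with a gripper value outside its range is refused whole. OPENING is the closure, from 0 (fully open) to 1 (shut), set as the call begins (- or left out, the last holds). The fingers move at their own pace and stop on an object; FORCE is the grip in N (left out, the last holds). Time passes only in rows, so rows that repeat a pose let the fingers close, or fill a call up. It gives the time, the measured TCP pose, the force and the opening at its end, in the units of the state.
- r.get_state(): the state, without advancing time (a new reading comes with each control period).
- optics.camera(name): name is "side" or "top"; returns a dict with "img" (400x640x3 uint8, red, green, blue), "K" (3x3 intrinsics, pixels), "R" (3x3) and "t" (3): a world point X has camera coordinates R X + t. Camera axes: x right, y down, z forward; pixel columns grow to the right and rows downward; lengths in m; the calibration is good to about 2 mm. A picture is of the moment at which its call begins. There is no depth.
- r.hand_in(): hands the job in, once; it reports no verdict.
The state is a dict: "time": time; "joint_pos": joint angles; "qd": joint speeds; "joint_efforts": joint torques, N m; "tool_pos": TCP position; "ee_rot": TCP orientation; "wrist_force": force on the tool from outside, world axes, zero at the start; "moment": the same for the moment, N m; "finger_gap": finger opening in m.
Only numpy, scipy, OpenCV 4.12 (cv2) and the standard library are available. Lean on these libraries where they do the work, as an engineer would, in place of code of your own. Each camera call takes 0.05 s, during which the arm holds its last target. There are 200 camera calls.

## Task

Get the shaker ready for a run: first clear every crumpled foil ball off it into the waste tub, then mount both bottle racks side by side on the rail, each hooked by its rigid lip under one edge of the rail and tilted down until its foot clip snaps under the other edge. Finally stand every foil-capped bottle upright in a rack pocket of its own, and leave the other bench things where they are.

Things in the scene. Friction and masses are not known exactly. Their poses are not given: they have to be found in the camera images.
- shaker: Fixed white orbital shaker, 184 (x) x 404 (y), deck 60 above the bench; its deck carries the mounting rail. Origin: on the bench below the rail's middle; x away from the robot (within 0.1 rad), y along the rail, z up. Deck spans x -112 to +72, with a 10 high, 4 thick rim along its near edge. Inside the end stops both racks fit side by side, e.g. centred at y +88 and -88.
- rail_top (a point): Middle of the rail's top face, 86 above the bench, axes as the shaker's. Aluminium rail, flange 60 wide (x -30 to +30), 5 thick, 372 long, on a 36 wide web: each edge overhangs 12 with 21 free below. Steel end stops, 6 thick, 34 above the deck, inner faces at y +-186. The rail is symmetrical: racks may hook over either edge.
- rack_a_fin (a point): Loose grey plastic bottle rack, 76 (x) x 166 (y) x 101 tall, 0.3 kg. Axes: x from rigid lip to sprung clip, y along its two pockets, z up. Point: in its grip fin, on the rack's middle axis, 85 above its underside, 16 below the fin's top. Fin: 14 (x) x 22 (y) x 42 tall, on the flat top between the pockets (60 above underside). Mounted, this point is 153 above the bench.
- rack_a_lip (a point): Rack_b is alike. Tip of the toe of the rigid lip: x -24, 8 above the underside in the rack. Leg at x -31 to -37, 130 long (y), toe turned in to x -24; 10 of room from toe up to the floor plate (plate's flat underside 18 above the rack's underside). To hook: clip side up about 0.3 rad, toe below the flange, slide until the leg meets the flange edge, then lower the clip side.
- rack_a_clip (a joint): Sprung steel clip, 50 wide, nose in to rack x +26, flanked by plain legs at x +31 to +37. Value: m pushed outwards, 0 at rest and when snapped home, 3 to 5 mm while forced over the flange edge; 0.7 N/mm, preload 1.5 N. Hooked and let go, the rack rests on it tilted about 0.2 rad; some 10 N straight down on the flat top at rack x +28, y 0 (between the pockets) snaps it.
- rack_a_pocket0 (a point): Middle of the floor of a pocket of rack_a: 62 (x) x 63 (y) clear, 38 deep, 22 above the rack's underside, 46.5 to +y of the fin. Axes as the rack's.
- rack_a_pocket1 (a point): Middle of the floor of a pocket of rack_a: 62 (x) x 63 (y) clear, 38 deep, 22 above the rack's underside, 46.5 to -y of the fin. Axes as the rack's.
- rack_b_fin (a point): Loose grey plastic bottle rack, 76 (x) x 166 (y) x 101 tall, 0.3 kg. Axes: x from rigid lip to sprung clip, y along its two pockets, z up. Point: in its grip fin, on the rack's middle axis, 85 above its underside, 16 below the fin's top. Fin: 14 (x) x 22 (y) x 42 tall, on the flat top between the pockets (60 above underside). Mounted, this point is 153 above the bench.
- rack_b_clip (a joint): Sprung steel clip, 50 wide, nose in to rack x +26, flanked by plain legs at x +31 to +37. Value: m pushed outwards, 0 at rest and when snapped home, 3 to 5 mm while forced over the flange edge; 0.7 N/mm, preload 1.5 N. Hooked and let go, the rack rests on it tilted about 0.2 rad; some 10 N straight down on the flat top at rack x +28, y 0 (between the pockets) snaps it.
- rack_b_pocket0 (a point): Middle of the floor of a pocket of rack_b: 62 (x) x 63 (y) clear, 38 deep, 22 above the rack's underside, 46.5 to +y of the fin. Axes as the rack's.
- rack_b_pocket1 (a point): Middle of the floor of a pocket of rack_b: 62 (x) x 63 (y) clear, 38 deep, 22 above the rack's underside, 46.5 to -y of the fin. Axes as the rack's.
- bottle0_mid (a point): Amber glass media bottle with an aluminium-foil-wrapped cap, 56 across, 105 tall, 0.22 kg, upright; point at its middle, 52.5 above its base, z up its axis. Cap: 48 across, from 81 to 105 above the base, to be gripped from above with fingertips no lower than about 72 above the base. May be absent (None throughout).
- bottle1_mid (a point): Amber glass media bottle with an aluminium-foil-wrapped cap, 56 across, 105 tall, 0.22 kg, upright; point at its middle, 52.5 above its base, z up its axis. Cap: 48 across, from 81 to 105 above the base, to be gripped from above with fingertips no lower than about 72 above the base. May be absent (None throughout).
- bottle2_mid (a point): Amber glass media bottle with an aluminium-foil-wrapped cap, 56 across, 105 tall, 0.22 kg, upright; point at its middle, 52.5 above its base, z up its axis. Cap: 48 across, from 81 to 105 above the base, to be gripped from above with fingertips no lower than about 72 above the base. May be absent (None throughout).
- foil0_mid (a point): Crumpled ball of aluminium foil, faceted, 45 to 52 across, about 42 tall, 18 g, starting on the shaker deck between the rail and the near rim; point at its middle, about 20 above what it lies on. May be absent (None throughout).
- foil1_mid (a point): Crumpled ball of aluminium foil, faceted, 45 to 52 across, about 42 tall, 18 g, starting on the shaker deck between the rail and the near rim; point at its middle, about 20 above what it lies on. May be absent (None throughout).
- foil2_mid (a point): Crumpled ball of aluminium foil, faceted, 45 to 52 across, about 42 tall, 18 g, starting on the shaker deck between the rail and the near rim; point at its middle, about 20 above what it lies on. May be absent (None throughout).
- bin: Fixed open white waste tub, 150 x 150 x 100 tall, walls 4 thick; origin on the bench under its centre.
- beaker: Bystander: clear beaker, 66 across, 85 tall; origin at its base; not part of the job.
- dishes: Bystander: stack of three clear dishes, 90 across, 46 tall; origin at its base; not part of the job.
- marker: Bystander: marker pen lying down, 110 long; origin at its base; not part of the job.
- tape: Bystander: roll of tape lying flat, 84 across, 20 tall; origin at its base; not part of the job.
- tipbox: Bystander: black box of pipette tips with clear top, 75 x 115 x 58; origin at its base; not part of the job.
- wash: Bystander: white wash bottle, 64 across, 150 tall; origin at its base; not part of the job.
Not all that is in view belongs to the job. Leave any green look-alike of the part that bears foil0_mid alone.

How it is judged:
By the outcome, as a careful person would: the job done as asked, in the order asked, and still so for the second after the job is handed in, with the robot touching nothing.
Of foil0, foil1, foil2 only 1 to 3 are there at a start; the rules pass over those that are not, and their reading is None.
Of bottle0, bottle1, bottle2 only 2 to 3 are there at a start; the rules pass over those that are not, and their reading is None.
At some moment in a run one of foil0, foil1, foil2, rack_a, rack_b may be knocked a few centimetres aside while the robot is not near it.
It also fails if it takes over 210 s, if anything falls off the work surface, if the arm or the gripper's body presses on something with over 40 N, if the wrist force passes 120 N, or if a joint passes its speed limit or range.

## Working session

There is one attempt and no reset: what is moved stays moved. The work goes in short steps, Python scripts to look and compute and a shell command to move; the robot and the scene stay as the last step left them, time stands still between calls to the robot, and variables do not carry over. Pictures are saved under pics/ and viewed, about 12 in all and at most 16, crops included, and the job is handed in when it is done.

```bash
mkdir -p pics
cat > h.py <<'E'
import numpy as np, cv2
from station import r, optics
from scipy.spatial.transform import Rotation as Ro
def cam(n):
    c=optics.camera(n); return c
def ray(c,u,v):
    d=np.linalg.inv(c['K'])@[u,v,1.]; R=np.array(c['R']);o=-R.T@c['t']; return o,R.T@d
def onz(c,u,v,z):
    o,d=ray(c,u,v); return o+d*(z-o[2])/d[2]
def proj(c,X):
    p=np.array(c['K'])@(np.array(c['R'])@np.array(X,float)+c['t']); return p[:2]/p[2]
def save(c,n,crop=None,s=1):
    im=c['img'][...,::-1]
    if crop: im=im[crop[1]:crop[3],crop[0]:crop[2]]
    cv2.imwrite('pics/'+n,cv2.resize(im,None,fx=s,fy=s,interpolation=cv2.INTER_CUBIC))
def pose():
    s=r.get_state(); q=np.array(s['ee_rot']); return np.array(s['tool_pos']),Ro.from_quat(q[[1,2,3,0]])
def to(X,yaw=None):
    "shares needed to go to world X (tool axes); yaw: world angle of tool x axis"
    p,R=pose(); d=R.inv().apply(np.array(X)-p)/0.08
    m=R.as_matrix(); a=np.arctan2(m[1,0],m[0,0]); print('pos',p.round(4),'yaw',a.round(3),'zaxis',m[:,2].round(3))
    out=[*d.round(3)]
    if yaw is not None:
        e=(a-yaw+np.pi/2)%np.pi-np.pi/2; out.append(round(e/np.pi,4))
    print('rows total',out)
E
python3 - <<'E'
from h import *
for n in ['top','side']:
    c=cam(n); save(c,n+'0.png',s=1.25); print(n,(-np.array(c['R']).T@c['t']).round(3),np.array(c['R']).round(2).tolist(),c['K'][0][0])
print(r.get_state()); to([0.21,-0.589,0.231],0)
E
```

```text
top [ 0.361 -0.01   1.149] [[-0.01, -1.0, -0.01], [-0.99, 0.01, -0.14], [0.14, 0.01, -0.99]] 423.3231864201411
side [0.334 0.761 0.919] [[-0.97, -0.26, 0.0], [-0.19, 0.71, -0.68], [0.18, -0.65, -0.74]] 475.79222225005105
{'time': 0.1, 'joint_pos': array([-1.23041066e+00,  3.53561815e-01,  1.63405781e+00,  5.91108803e-06,
        1.15519834e+00, -2.35140214e-03]), 'qd': array([-0.00080674,  0.00066129, -0.00145204, -0.00176123, -0.00079229,
       -0.00209553]), 'joint_efforts': array([ 2.81304659e-03, -6.06355405e+01, -3.42820573e+01,  2.43670493e-04,
        3.82801911e-03,  1.91822920e-05]), 'tool_pos': array([ 0.20992998, -0.58823788,  0.23064825]), 'ee_rot': array([-3.56373859e-04,  8.17332083e-01, -5.76166548e-01, -4.98350187e-04]), 'wrist_force': array([-0.00246233, -0.31459687, -0.41717324]), 'moment': array([ 0.00954507, -0.02686995,  0.03030142]), 'finger_gap': 0.08559398184232962}
pos [ 0.2099 -0.5882  0.2306] yaw -1.228 zaxis [-0.     0.001 -1.   ]
rows total [np.float64(0.009), np.float64(0.002), np.float64(-0.004), np.float64(-0.3909)]
```

View pics/top0.png

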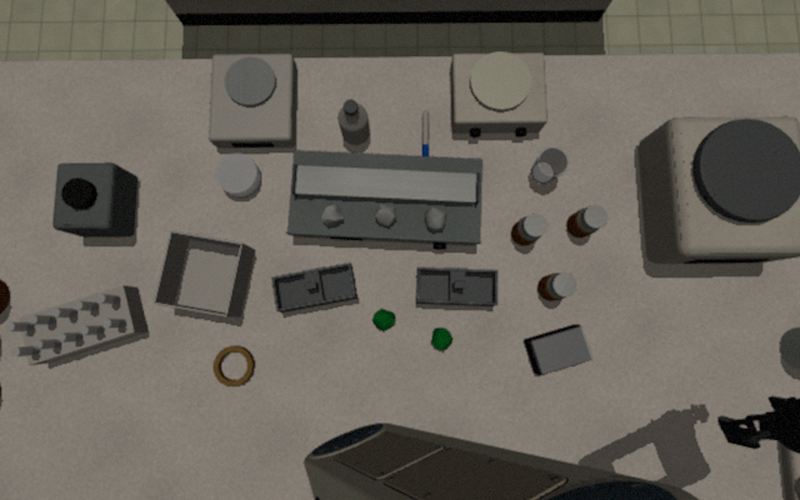

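View pics/side0.png

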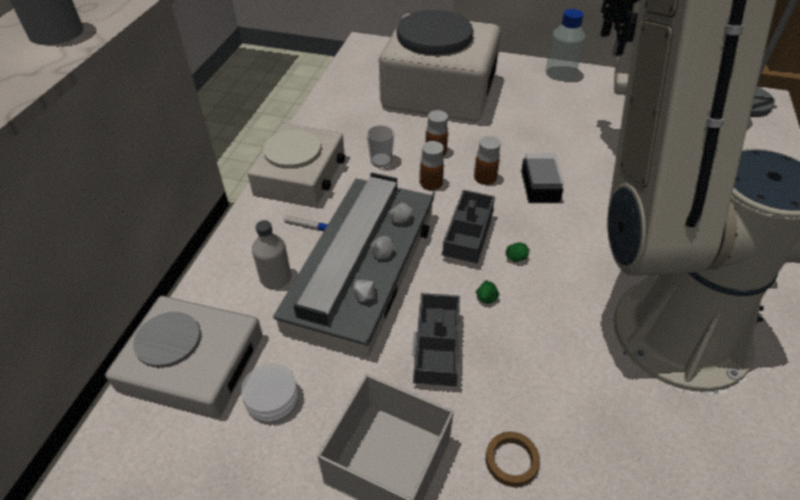

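Top view: the foil balls are at (333,214), (386,214) and (436,217) on the deck. Two green look-alikes are at (384,320) and (441,339). The racks are at (315,288) and (457,287), the bottles at (529,230), (587,222) and (557,287), and the tub at (205,276). The beaker (548,165) and dishes (239,177) could be mistaken for foil or caps. Next is one close crop to confirm.

Run:
```python
from h import *
c=cam('top'); np.save('top.npy',c['img']); 
im=cv2.convertScaleAbs(c['img'],alpha=1.6); c['img']=im; save(c,'crop1.png',(205,110,485,280),2.85)
```

```text
(no output)
```

View pics/crop1.png

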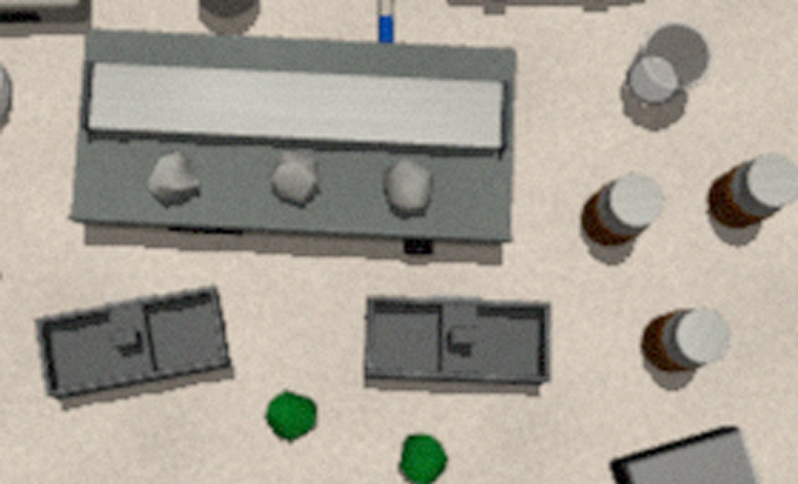

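Run:
```python
from h import *
c=cam('top'); g=lambda u,v,z:onz(c,205+(u+.5)/2.85-.5,110+(v+.5)/2.85-.5,z)
P=[g(u,v,.086) for u,v in [(92,63),(503,82),(500,150),(89,130)]]
for p in P: print('rail',p.round(4))
print('mid',np.mean(P,0).round(4),'len',np.linalg.norm(P[0]-P[1]),'w',np.linalg.norm(P[0]-P[3]),'yaw',np.arctan2(-(P[0]-P[1])[0],(P[0]-P[1])[1]))
for u,v in [(173,178),(295,178),(408,186)]: print('foil',g(u,v,.085).round(4))
for u,v in [(637,200),(772,182),(702,337)]: print('bottle',g(u,v,.105).round(4))
for u,v in [(290,416),(422,459)]: print('green',g(u,v,.02).round(4))
for u,v in [(38,318),(215,288),(51,394),(232,374),(368,297),(550,303),(548,380),(365,378)]: print('rackc',g(u,v,.06).round(4))
for u,v in [(128,340),(462,338)]: print('fin',g(u,v,.101).round(4))
for u,v in [(171,234),(255,245),(243,321),(157,304)]: print('bin',onz(c,u/1.25,v/1.25,.1).round(3))
for u,v in [(350,106)]: print('wash',onz(c,u/1.25,v/1.25,.15).round(3))
s=cam('side'); s['img']=cv2.convertScaleAbs(s['img'],alpha=1.9); save(s,'crop2.png',(320,140,430,320),3.3)
```

```text
rail [0.6833 0.1924 0.086 ]
rail [ 0.6617 -0.1811  0.086 ]
rail [ 0.5987 -0.1765  0.086 ]
rail [0.6208 0.194  0.086 ]
mid [0.6412 0.0072 0.086 ] len 0.3741101455873883 w 0.06253978747438552 yaw -0.05788067788110183
foil [0.5761 0.1178 0.085 ]
foil [0.5751 0.0081 0.085 ]
foil [ 0.5668 -0.0932  0.085 ]
bottle [ 0.5485 -0.2922  0.105 ]
bottle [ 0.5635 -0.4113  0.105 ]
bottle [ 0.428  -0.3426  0.105 ]
green [0.3635 0.0153 0.02  ]
green [ 0.3233 -0.1061  0.02  ]
rackc [0.4532 0.2422 0.06  ]
rackc [0.4791 0.0818 0.06  ]
rackc [0.3847 0.2288 0.06  ]
rackc [0.4013 0.0663 0.06  ]
rackc [ 0.4696 -0.0569  0.06  ]
rackc [ 0.4627 -0.2214  0.06  ]
rackc [ 0.3935 -0.2171  0.06  ]
rackc [ 0.3967 -0.0531  0.06  ]
fin [0.4299 0.1539 0.101 ]
fin [ 0.4291 -0.1361  0.101 ]
bin [0.538 0.44  0.1  ]
bin [0.514 0.27  0.1  ]
bin [0.363 0.289 0.1  ]
bin [0.397 0.46  0.1  ]
wash [0.783 0.075 0.15 ]
```

View pics/crop2.png

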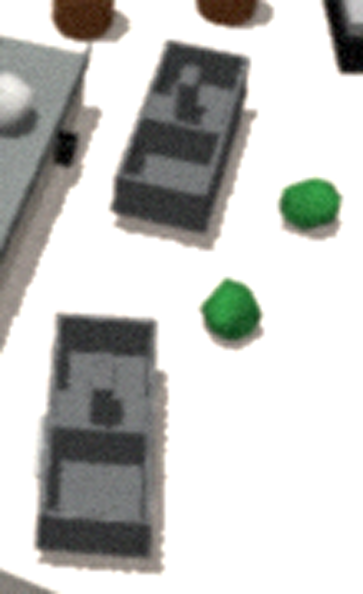

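The balls on the deck are grey foil, while the two on the bench are green and stay there. Moving towards the right-hand foil ball.

```bash
python3 -m jog '[[-0.2,-0.3,0,0.05],[-0.5,-0.7,0,0.1],[-0.7,-1,0,0.128],[-0.7,-1,0,0.128],[-0.7,-1,0,0.128],[-0.7,-1,0,0.128],[-0.7,-1,0,0.128],[-0.7,-1,0,0.128],[-0.7,-1,0,0.128],[-0.7,-1,0,0.128]]' 0 20
for i in 1 2; do python3 -m jog '[[-0.3,-0.19,0,0],[-0.6,-0.38,0,0],[-0.9,-0.57,0,0],[-1,-0.63,0,0],[-1,-0.63,0,0],[-1,-0.63,0,0],[-1,-0.63,0,0],[-1,-0.63,0,0],[-1,-0.63,0,0],[-1,-0.63,0,0]]'; done
python3 - <<'E'
from h import *
to([.567,-.0932,.15],-1.629)
E
```

```text
time: 1.25
tool_pos: [0.2663, -0.509, 0.2309]
ee_rot: [0.0, -0.686, 0.728, 0.0]
wrist_force: [0.3, 0.6, 0.9]
finger_gap: 0.0856
time: 2.25
tool_pos: [0.3211, -0.4325, 0.2309]
ee_rot: [0.0, -0.686, 0.728, 0.0]
wrist_force: [0.2, 0.4, 0.2]
finger_gap: 0.0857
time: 3.25
tool_pos: [0.376, -0.356, 0.2309]
ee_rot: [0.0, -0.685, 0.728, 0.0]
wrist_force: [-0.5, -0.1, -0.5]
finger_gap: 0.0852
pos [ 0.376  -0.356   0.2309] yaw -1.632 zaxis [-0.     0.001 -1.   ]
rows total [np.float64(-3.423), np.float64(-2.184), np.float64(1.013), np.float64(-0.0008)]
```

```bash
for i in 1 2 3; do python3 -m jog '[[-0.3,-0.19,0,0],[-0.6,-0.38,0,0],[-0.9,-0.57,0,0],[-1,-0.65,0,0],[-1,-0.65,0,0],[-1,-0.65,0,0],[-1,-0.65,0,0],[-1,-0.65,0,0],[-1,-0.65,0,0],[-1,-0.65,0,0]]' >/dev/null; done
python3 -m jog '[[-0.2,-0.1,0.2,0],[-0.42,-0.23,0.5,0],[-0.42,-0.23,0.8,0],[-0.42,-0.23,0.9,0],[-0.42,-0.23,1,0],[-0.42,-0.23,1,0],[-0.42,-0.23,1,0],[-0.42,-0.23,1,0],[-0.42,-0.23,1,0],[-0.42,-0.23,1,0]]'
python3 - <<'E'
from h import *
to([.567,-.0932,.066],-1.629)
c=cam('side'); c['img']=cv2.convertScaleAbs(c['img'],alpha=1.6);save(c,'s3.png',(220,120,420,270),4)
E
```

```text
time: 7.25
tool_pos: [0.5664, -0.0948, 0.1516]
ee_rot: [0.0, -0.685, 0.729, 0.0]
wrist_force: [0.3, 0.3, -0.0]
finger_gap: 0.0853
pos [ 0.5664 -0.0948  0.1516] yaw -1.633 zaxis [ 0.  0. -1.]
rows total [np.float64(-0.019), np.float64(-0.005), np.float64(1.07), np.float64(-0.0014)]
```

View pics/s3.png

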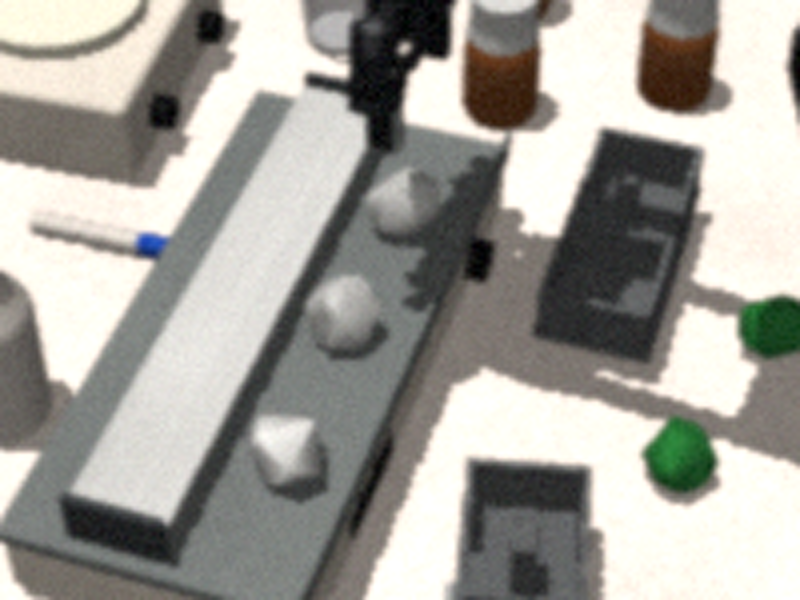

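```bash
python3 - <<'E'
from h import *
c=cam('side')
for u,v in [(320.5,171),(306,198.2),(292,233.8)]: print(onz(c,u,v,.08).round(4))
E
python3 -m jog '[[0,0,0.2,0],[0,0,0.5,0],[0,0,0.8,0],[0,0,1,0],[0,0,1,0],[0,0,1,0],[0,0,1,0],[0,0,1,0],[0,0,1,0],[0,0,1,0]]'
python3 -m jog '[[0,0,0.07,0],[0,0,0.07,0],[0,0,0.07,0],[0,0,0.07,0],[0,0,0.07,0],[0,0,0.07,0],[0,0,0.07,0],[0,0,0.07,0],[0,0,0.07,0],[0,0,0.07,0]]' 1 20
```

```text
[ 0.5687 -0.091   0.08  ]
[0.5774 0.0102 0.08  ]
[0.5765 0.1245 0.08  ]
time: 8.35
tool_pos: [0.5666, -0.0947, 0.0719]
ee_rot: [0.0, -0.685, 0.729, -0.0]
wrist_force: [-0.7, -0.5, 0.1]
finger_gap: 0.0852
time: 9.35
tool_pos: [0.5665, -0.0948, 0.0663]
ee_rot: [0.0, -0.685, 0.729, -0.0]
wrist_force: [-3.5, -2.3, 4.5]
finger_gap: 0.0431
```

```bash
python3 -m jog '[[0,0,-0.2,0],[0,0,-0.4,0],[0,0,-0.6,0],[0,0,-0.8,0],[0,0,-1,0],[0,0,-1,0],[-0.2,0,-1,0],[-0.4,0,-1,0],[-0.6,0,-1,0],[-0.8,0,-1,0]]'
for i in 1 2 3 4; do python3 -m jog '[[-0.2,0.06,-0.04,0],[-0.4,0.12,-0.04,0],[-0.6,0.18,-0.04,0],[-0.8,0.25,-0.04,0],[-1,0.31,-0.04,0],[-1,0.31,-0.04,0],[-1,0.31,-0.04,0],[-1,0.31,-0.04,0],[-1,0.31,-0.04,0],[-1,0.31,-0.04,0]]'|sed -n '2p;5p'; done
python3 - <<'E'
from h import *
to([.458,.345,.12],-1.629)
E
```

```text
time: 10.35
tool_pos: [0.5702, -0.029, 0.1457]
ee_rot: [0.0, -0.685, 0.729, 0.0]
wrist_force: [0.8, 0.1, -0.4]
finger_gap: 0.0431
tool_pos: [0.5505, 0.0518, 0.1489]
finger_gap: 0.0429
tool_pos: [0.5308, 0.1328, 0.1522]
finger_gap: 0.0431
tool_pos: [0.5113, 0.2137, 0.1554]
finger_gap: 0.0434
tool_pos: [0.4919, 0.2946, 0.1586]
finger_gap: 0.0431
pos [0.4919 0.2946 0.1586] yaw -1.636 zaxis [-0.  0. -1.]
rows total [np.float64(-0.601), np.float64(0.463), np.float64(0.483), np.float64(-0.0021)]
```

```bash
python3 -m jog '[[-0.2,0.15,0,0],[-0.4,0.3,0,0],[-0.6,0.46,0,0],[-0.6,0.46,0.2,0],[-0.6,0.46,0.4,0],[-0.6,0.46,0.5,0],[-0.6,0.46,0.5,0],[-0.6,0.46,0.5,0],[-0.6,0.46,0.5,0],[-0.6,0.46,0.5,0]]'|sed -n '2p;5p'
python3 -m jog '[[0,0,0,0],[0,0,0,0],[0,0,0,0],[0,0,0,0],[0,0,0,0],[0,0,0,0],[0,0,-0.2,0],[0,0,-0.4,0],[0,0,-0.5,0],[0,0,-0.5,0]]' 0 20|sed -n '2p;5p'
for i in 1 2; do python3 -m jog '[[0.3,-0.2,0,0],[0.6,-0.4,0,0],[0.9,-0.55,0,0],[0.9,-0.55,0,0],[0.9,-0.55,0,0],[0.9,-0.55,0,0],[0.9,-0.55,0,0],[0.9,-0.55,0,0],[0.9,-0.55,0,0],[0.9,-0.55,0,0]]'|sed -n '2p;5p'; done
python3 - <<'E'
from h import *
c=cam('top'); m=c['img']; c['img']=cv2.convertScaleAbs(m,alpha=1.6);save(c,'t4.png',(110,110,370,280),3)
to([.5763,.121,.066],-1.629)
E
```

```text
tool_pos: [0.4587, 0.3451, 0.1194]
finger_gap: 0.0432
tool_pos: [0.4593, 0.3455, 0.1604]
finger_gap: 0.0851
tool_pos: [0.4984, 0.2711, 0.1604]
finger_gap: 0.0852
tool_pos: [0.5375, 0.1967, 0.1603]
finger_gap: 0.0853
pos [0.5376 0.1966 0.1603] yaw -1.635 zaxis [ 0.002  0.002 -1.   ]
rows total [np.float64(0.915), np.float64(-0.541), np.float64(1.177), np.float64(-0.0019)]
```

View pics/t4.png

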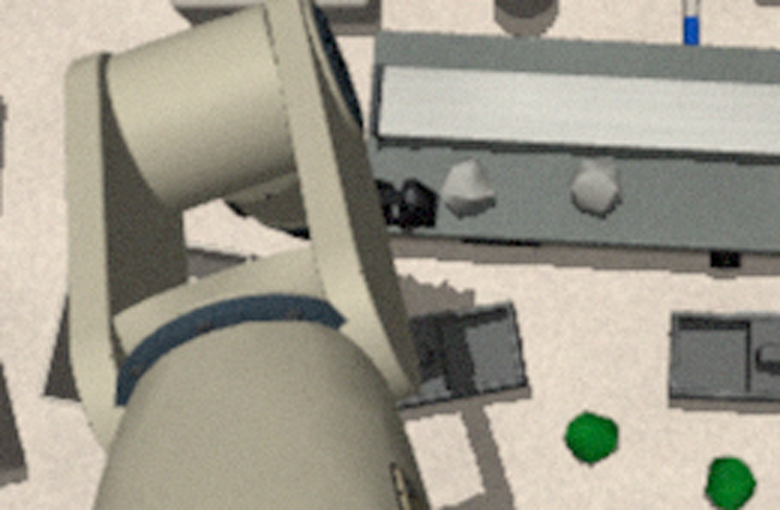

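```bash
python3 -m jog '[[0.3,-0.2,0,0],[0.6,-0.4,0,0],[0.91,-0.54,0,0],[0.91,-0.54,0.2,0],[0.91,-0.54,0.4,0],[0.91,-0.54,0.6,0],[0.91,-0.54,0.8,0],[0.91,-0.54,1,0],[0.91,-0.54,1,0],[0.91,-0.54,1,0]]'|sed -n '2p;5p'
python3 -m jog '[[0,0,0.1,0],[0,0,0.18,0],[0,0,0.18,0],[0,0,0.18,0],[0,0,0.18,0],[0,0,0.18,0],[0,0,0.18,0],[0,0,0.18,0],[0,0,0.18,0],[0,0,0.18,0]]'|sed -n '2p;4p'
python3 -m jog '[[0,0,0,0],[0,0,0,0],[0,0,0,0],[0,0,0,0],[0,0,0,0],[0,0,0,0],[0,0,-0.2,0],[0,0,-0.4,0],[0,0,-0.6,0],[0,0,-0.8,0]]' 1 20
python3 -m jog '[[0,0,-0.2,0],[-0.2,0.1,-0.4,0],[-0.4,0.2,-0.4,0],[-0.6,0.3,-0.4,0],[-0.8,0.45,-0.4,0],[-1,0.56,-0.4,0],[-1,0.56,-0.4,0],[-1,0.56,-0.4,0],[-1,0.56,-0.4,0],[-1,0.56,-0.4,0]]'|sed -n '2p;5p'
for i in 1 2; do python3 -m jog '[[-0.2,0.1,0,0],[-0.4,0.2,0,0],[-0.6,0.3,0,0],[-0.8,0.45,0,0],[-1,0.56,0,0],[-1,0.56,0,0],[-1,0.56,0,0],[-1,0.56,0,0],[-1,0.56,0,0],[-1,0.56,0,0]]'|sed -n '2p;5p'; done
python3 - <<'E'
from h import *
to([.455,.38,.12],-1.629)
E
```

```text
tool_pos: [0.5761, 0.1214, 0.0803]
finger_gap: 0.0858
tool_pos: [0.5762, 0.1214, 0.066]
wrist_force: [0.1, 0.0, 0.9]
time: 21.4
tool_pos: [0.5759, 0.1211, 0.1303]
ee_rot: [0.001, -0.684, 0.729, 0.0]
wrist_force: [0.5, 0.1, -0.3]
finger_gap: 0.0433
tool_pos: [0.5367, 0.2031, 0.1623]
finger_gap: 0.0437
tool_pos: [0.4975, 0.2852, 0.1623]
finger_gap: 0.0438
tool_pos: [0.4583, 0.3674, 0.1624]
finger_gap: 0.0436
pos [0.4583 0.3674 0.1624] yaw -1.637 zaxis [ 0.002  0.002 -1.   ]
rows total [np.float64(-0.153), np.float64(0.053), np.float64(0.53), np.float64(-0.0027)]
```

```bash
python3 -m jog '[[-0.15,0.05,0.2,0],[-0.15,0.05,0.4,0],[-0.15,0.05,0.5,0],[-0.15,0.05,0.5,0],[-0.15,0.05,0.5,0],[-0.15,0.05,0.5,0],[-0.15,0.05,0.5,0],[-0.15,0.05,0.5,0],[-0.15,0.05,0.5,0],[-0.15,0.05,0.5,0]]'|sed -n '2p;5p'
python3 -m jog '[[0,0,0,0],[0,0,0,0],[0,0,0,0],[0,0,0,0],[0,0,0,0],[0,0,0,0],[0,0,-0.2,0],[0,0,-0.4,0],[0,0,-0.5,0],[0,0,-0.5,0]]' 0 20|sed -n '2p;5p'
for i in 1 2 3; do python3 -m jog '[[0.3,-0.12,0,0],[0.6,-0.24,0,0],[0.9,-0.36,0,0],[0.9,-0.36,0,0],[0.9,-0.36,0,0],[0.9,-0.36,0,0],[0.9,-0.36,0,0],[0.9,-0.36,0,0],[0.9,-0.36,0,0],[0.9,-0.36,0,0]]'|sed -n '2p;5p'; done
python3 - <<'E'
from h import *
c=cam('top'); g=cv2.GaussianBlur(c['img'],(3,3),0).astype(int); np.save('top2.npy',c['img'])
H=cv2.convexHull(np.array([proj(c,[.641+x*.9983+y*.0579,.007-x*.0579+y*.9983,.06]) for x,y in [(-.036,-.18),(-.036,.18),(-.105,.18),(-.105,-.18)]]).astype(np.int32))
mk=np.zeros(g.shape[:2],np.uint8); cv2.fillConvexPoly(mk,H,1)
print('deck median',np.median(g[mk>0],0))
m=((g[...,0]>np.median(g[mk>0],0)[0]+18)&(mk>0)).astype(np.uint8)
n,l,s,ct=cv2.connectedComponentsWithStats(m)
for i in range(1,n):
    if s[i,4]>40: print(s[i],ct[i].round(1),onz(c,*ct[i],.085).round(4))
to([.5763,.009,.066],-1.629)
E
```

```text
tool_pos: [0.4553, 0.3797, 0.1226]
finger_gap: 0.0437
tool_pos: [0.4558, 0.3802, 0.1637]
finger_gap: 0.0855
tool_pos: [0.4797, 0.3067, 0.1636]
finger_gap: 0.0855
tool_pos: [0.5035, 0.2332, 0.1634]
finger_gap: 0.0854
tool_pos: [0.5274, 0.1597, 0.1633]
finger_gap: 0.0849
deck median [74. 77. 74.]
[237 159  12  28 229] [241.9 174.2] [0.5714 0.178  0.085 ]
[302 165  13  10  80] [308.  169.4] [0.5822 0.0084 0.085 ]
pos [0.5275 0.1597 0.1633] yaw -1.636 zaxis [ 0.004  0.003 -1.   ]
rows total [np.float64(1.843), np.float64(-0.728), np.float64(1.212), np.float64(-0.0023)]
```

```bash
python3 -m jog '[[0.3,-0.12,0,0],[0.6,-0.24,0,0],[0.92,-0.36,0,0],[0.92,-0.36,0,0],[0.92,-0.36,0,0],[0.92,-0.36,0,0],[0.92,-0.36,0,0],[0.92,-0.36,0,0],[0.92,-0.36,0,0],[0.92,-0.36,0,0]]'|sed -n '2p;5p'
python3 -m jog '[[0.3,-0.12,0,0],[0.6,-0.24,0,0],[0.92,-0.36,0,0],[0.92,-0.36,0.2,0],[0.92,-0.36,0.4,0],[0.92,-0.36,0.6,0],[0.92,-0.36,0.8,0],[0.92,-0.36,1,0],[0.92,-0.36,1,0],[0.92,-0.36,1,0]]'|sed -n '2p;5p'
python3 -m jog '[[0,0,0.1,0],[0,0,0.22,0],[0,0,0.22,0],[0,0,0.22,0],[0,0,0.22,0],[0,0,0.22,0],[0,0,0.22,0],[0,0,0.22,0],[0,0,0.22,0],[0,0,0.22,0]]'|sed -n '2p;4p'
python3 -m jog '[[0,0,0,0],[0,0,0,0],[0,0,0,0],[0,0,0,0],[0,0,0,0],[0,0,0,0],[0,0,-0.2,0],[0,0,-0.4,0],[0,0,-0.6,0],[0,0,-0.8,0]]' 1 20|sed -n '2p;5p'
python3 -m jog '[[0,0,-0.2,0],[-0.2,0.1,-0.4,0],[-0.4,0.2,-0.4,0],[-0.6,0.3,-0.4,0],[-0.8,0.4,-0.4,0],[-1,0.44,-0.4,0],[-1,0.44,-0.4,0],[-1,0.44,-0.4,0],[-1,0.44,-0.4,0],[-1,0.44,-0.4,0]]'|sed -n '2p;5p'
for i in 1 2 3; do python3 -m jog '[[-0.2,0.1,0,0],[-0.4,0.2,0,0],[-0.6,0.3,0,0],[-0.8,0.4,0,0],[-1,0.44,0,0],[-1,0.44,0,0],[-1,0.44,0,0],[-1,0.44,0,0],[-1,0.44,0,0],[-1,0.44,0,0]]'|sed -n '2p;5p'; done
```

```text
tool_pos: [0.5513, 0.0846, 0.1631]
finger_gap: 0.0855
tool_pos: [0.5755, 0.0096, 0.0831]
finger_gap: 0.0855
tool_pos: [0.5756, 0.0097, 0.0655]
wrist_force: [-0.4, 0.5, 0.1]
tool_pos: [0.5753, 0.0095, 0.1299]
finger_gap: 0.0426
tool_pos: [0.5454, 0.0911, 0.1619]
finger_gap: 0.0427
tool_pos: [0.5156, 0.1727, 0.162]
finger_gap: 0.0424
tool_pos: [0.4859, 0.2543, 0.1622]
finger_gap: 0.0428
tool_pos: [0.4564, 0.3361, 0.1624]
finger_gap: 0.0423
```

```bash
python3 -m jog '[[0,0,0.2,0],[0,0,0.4,0],[0,0,0.5,0],[0,0,0.5,0],[0,0,0.5,0],[0,0,0.5,0],[0,0,0.5,0],[0,0,0.5,0],[0,0,0.5,0],[0,0,0.5,0]]'|sed -n '2p;5p'
python3 -m jog '[[0,0,0,0],[0,0,0,0],[0,0,0,0],[0,0,0,0],[0,0,0,0],[0,0,0,0],[0,0,-0.2,0],[0,0,-0.4,0],[0,0,-0.6,0],[0,0,-0.7,0]]' 0 20|sed -n '2p;5p'
python3 - <<'E'
from h import *
c=cam('side'); a=cv2.convertScaleAbs(c['img'],alpha=1.7)[230:400,230:390]
t=cam('top'); b=cv2.convertScaleAbs(t['img'],alpha=1.7)[180:260,320:410]
d=cv2.convertScaleAbs(c['img'],alpha=1.7)[140:220,340:430]
f=lambda i,s:cv2.resize(i,s,interpolation=cv2.INTER_CUBIC)
im=np.hstack([f(a,(480,510)),np.vstack([f(b,(287,255)),f(d,(287,255))])]); cv2.imwrite('pics/p5.png',im[...,::-1])
E
```

```text
tool_pos: [0.4565, 0.3362, 0.1225]
finger_gap: 0.0426
tool_pos: [0.4568, 0.3364, 0.1798]
finger_gap: 0.0853
```

View pics/p5.png

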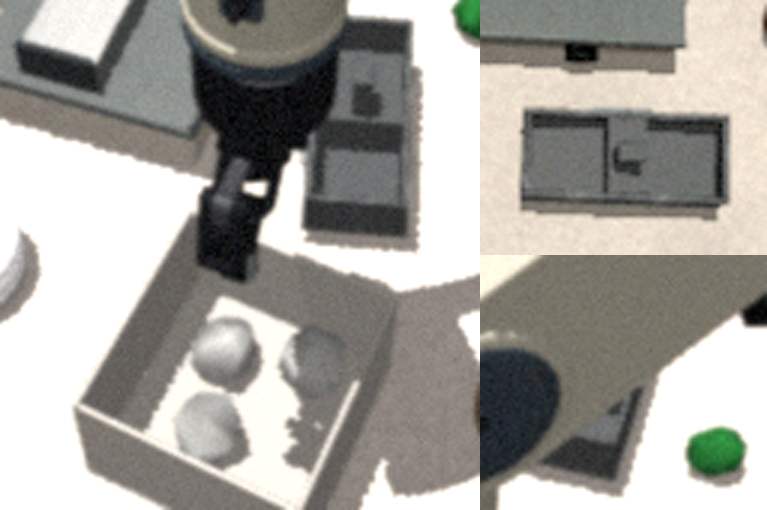

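All three foil balls are in the tub, and the left rack hasn't moved. Next I'll measure the racks from both views.

Run:
```python
from h import *
c=cam('side'); 
for n,L in [('L',[(58,316),(157,320),(152,522),(40,515)]),('R',[(168,42),(248,60),(215,190),(118,178)])]:
    P=np.array([onz(c,320+u/3.3,140+v/3.3,.06)[:2] for u,v in L]); print(n,P.round(3).tolist(),P.mean(0).round(4))
    for a,b in [(0,3),(1,2)]: d=P[b]-P[a]; print(np.arctan2(-d[0],d[1]).round(3),np.linalg.norm(d).round(3))
t=cam('top')
m=np.load('top.npy').astype(int)
g=cv2.GaussianBlur(m.astype(np.uint8),(3,3),0).astype(int).sum(2)
for n,(x0,y0,x1,y1) in {'L':(212,205,292,256),'R':(325,205,405,256)}.items():
    k=(g[y0:y1,x0:x1]<70*3).astype(np.uint8)   # dark plastic
    k=cv2.morphologyEx(k,cv2.MORPH_OPEN,np.ones((2,2)))
    cs,_=cv2.findContours(k,0,1); q=max(cs,key=cv2.contourArea); rc=cv2.minAreaRect(q); B=cv2.boxPoints(rc)+[x0,y0]
    print(n,rc,[onz(t,*p,.06)[:2].round(3).tolist() for p in B])
np.set_printoptions(linewidth=250); print(g[200:260:2,345]//3, g[230,205:300:2]//3)
```

```text
L [[0.479, 0.087], [0.412, 0.073], [0.382, 0.232], [0.451, 0.246]] [0.4311 0.1595]
0.172 0.161
0.181 0.162
R [[0.461, -0.217], [0.394, -0.212], [0.394, -0.061], [0.467, -0.054]] [ 0.4291 -0.1362]
-0.039 0.163
-0.003 0.151
L ((40.652687072753906, 27.531875610351562), (31.744783401489258, 64.70606994628906), 79.99201965332031) [[0.45, 0.242], [0.478, 0.078], [0.397, 0.063], [0.37, 0.226]]
R ((41.33439254760742, 26.636943817138672), (64.10198211669922, 31.372854232788086), 2.0454084873199463) [[0.387, -0.056], [0.467, -0.06], [0.46, -0.225], [0.38, -0.219]]
[ 69 111 123 120 120 120 115  78  37  31  49  61  61  62  61  62  62  62  63  59  56  43  60  75 117 121 123 121 123 121] [120 122 121 120 121 121 107  61  23  42  59  60  59  59  59  60  59  60  60  58  55  53  48  42  25  44  36  50  59  61  61  63  61  62  62  61  62  62  62  53  99 127 125 125 124 126 127 125]
```

Run:
```python
from h import *
ims=[]
for k in range(4):
    pass
t=np.load('top.npy'); t2=np.mean([cam('top')['img'].astype(float) for _ in range(6)],0).clip(0,255).astype(np.uint8)
s2=cv2.imread('pics/side0.png')
a=cv2.convertScaleAbs(t[200:262,212:296],alpha=2.2); b=cv2.convertScaleAbs(t2[200:262,324:408],alpha=2.2)
f=lambda i:cv2.resize(i,(400,296),interpolation=cv2.INTER_CUBIC)
s=cv2.resize(cv2.imread('pics/side0.png'),(640,400),interpolation=cv2.INTER_AREA)[...,::-1]
c=cv2.convertScaleAbs(s[230:312,325:375],alpha=2.2); d=cv2.convertScaleAbs(s[148:213,345:400],alpha=2.2)
g=lambda i:cv2.resize(cv2.rotate(i,0),(400,290),interpolation=cv2.INTER_CUBIC)
cv2.imwrite('pics/p6.png',np.vstack([np.hstack([f(a),f(b)]),np.hstack([g(c),g(d)])])[...,::-1])
```

```text
(no output)
```

View pics/p6.png

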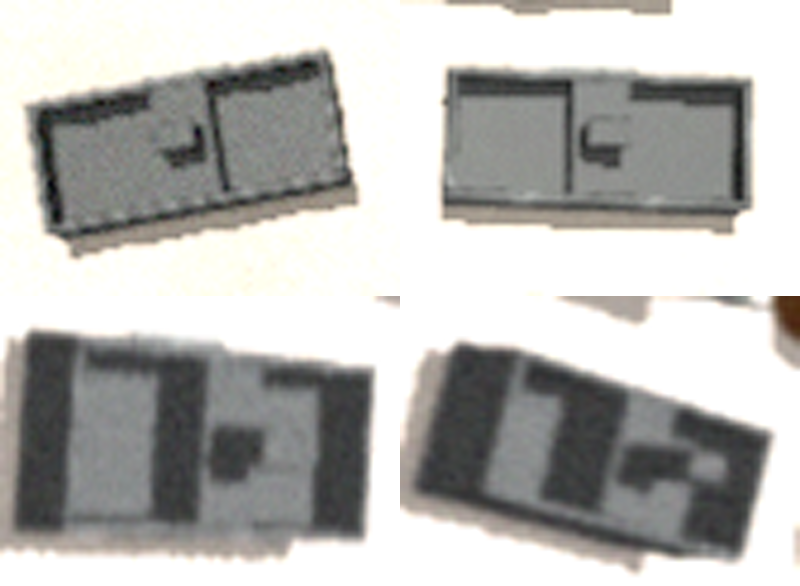

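The thin steel strip sticks out in the middle of the far edge of both racks, so their lips face the robot and will hook over the near rail edge. Going to the left rack.

```bash
python3 -m jog '[[0.3,0,0,-0.04],[0.6,0,0,-0.075],[0.9,0,0,-0.075],[1,0,0,-0.075],[1,0,0,-0.075],[1,0,0,-0.075],[1,0,0,-0.075],[1,0,0,-0.075],[1,0,0,-0.075],[1,0,0,-0.075]]'|sed -n '2p;5p'
python3 - <<'E'
from h import *
to([.429,.156,.069],-1.399)
c=cam('side')
for u,v in [(65,492),(170,515)]: print(onz(c,220+u/4,120+v/4,.086).round(4))
E
```

```text
tool_pos: [0.4507, 0.2564, 0.1777]
finger_gap: 0.0854
pos [0.4507 0.2564 0.1777] yaw -1.402 zaxis [ 0.002  0.002 -1.   ]
rows total [np.float64(1.194), np.float64(0.481), np.float64(1.355), np.float64(-0.0011)]
[0.6856 0.1862 0.086 ]
[0.6243 0.1859 0.086 ]
```

```bash
python3 -m jog '[[0.3,0.1,0,0],[0.6,0.3,0,0],[0.9,0.48,0,0],[1,0.48,0.1,0],[1,0.48,0.2,0],[1,0.48,0.3,0],[1,0.48,0.4,0],[1,0.48,0.5,0],[1,0.48,0.5,0],[1,0.48,0.5,0]]'|sed -n '2p;5p'
python3 -m jog '[[0.2,0,0,0],[0.2,0,0.2,0],[0.2,0,0.4,0],[0.2,0,0.6,0],[0.2,0,0.75,0],[0.2,0,0.85,0],[0.2,0,0.85,0],[0.2,0,0.85,0],[0.2,0,0.85,0],[0.2,0,0.85,0]]'|sed -n '2p;4p'
python3 -m jog '[[0,0,0,0],[0,0,0,0],[0,0,0,0],[0,0,0,0],[0,0,0,0],[0,0,0,0],[0,0,0,0],[0,0,0,0],[0,0,0,0],[0,0,0,0]]' 1 25
python3 -m jog '[[0,0,-0.1,0],[0,0,-0.2,0],[0,0,-0.4,0],[0,0,-0.6,0],[0,0,-0.8,0],[0,0,-1,0],[0,0,-1,0],[0,0,-1,0],[0,0,-1,0],[0,0,-1,0]]'
python3 - <<'E'
from h import *
c=cam('side');c['img']=cv2.convertScaleAbs(c['img'],alpha=1.9);save(c,'p7.png',(270,170,420,300),5.2)
E
```

```text
tool_pos: [0.4262, 0.1713, 0.1371]
finger_gap: 0.0855
tool_pos: [0.4294, 0.1559, 0.0696]
wrist_force: [-0.8, -0.5, -0.5]
time: 44.0
tool_pos: [0.4295, 0.1559, 0.0697]
ee_rot: [-0.002, 0.764, -0.645, 0.0]
wrist_force: [0.5, 1.0, 0.4]
finger_gap: 0.0213
time: 45.0
tool_pos: [0.4287, 0.1555, 0.1489]
ee_rot: [-0.001, 0.764, -0.645, -0.0]
wrist_force: [-0.3, -0.8, -3.0]
finger_gap: 0.0215
```

View pics/p7.png

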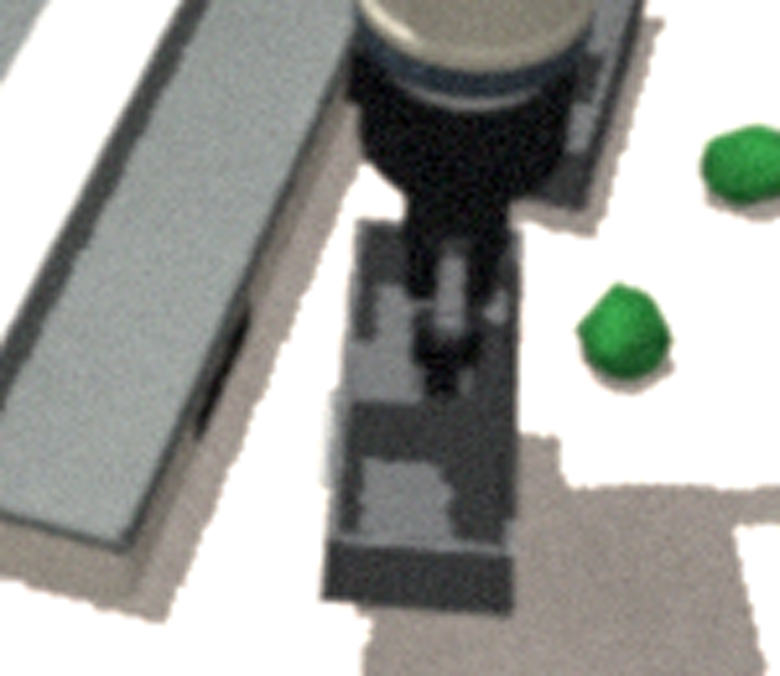

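Run:
```python
from h import *
c=cam('side')
P=np.array([onz(c,270+u/5.2,170+v/5.2,.139)[:2] for u,v in [(330,545),(513,550),(520,232),(360,225)]]); print(P.round(4).tolist(),P.mean(0))
for a,b in [(3,0),(2,1)]: d=P[b]-P[a]; print(np.arctan2(-d[0],d[1]).round(3),np.linalg.norm(d).round(3))
d=P[0]-P[1];print(np.arctan2(d[1],d[0]),np.linalg.norm(d))
M=np.array([.6422,.0072]);ps=-.0579;ex=np.array([np.cos(ps),np.sin(ps)]);ey=np.array([-ex[1],ex[0]])
for x in (-.05,-.012,0):
    print(x,(M+x*ex+.088*ey).round(4),(M+x*ex-.088*ey).round(4))
to([*(M-.012*ex+.088*ey),.165],-1.629)
```

```text
[[0.45, 0.2461], [0.3831, 0.2302], [0.4117, 0.0734], [0.4774, 0.0872]] [0.43056998 0.15923373]
0.17 0.161
0.18 0.159
0.23290856874010157 0.0687640208358744
-0.05 [0.5974 0.0979] [ 0.5872 -0.0778]
-0.012 [0.6353 0.0957] [ 0.6251 -0.08  ]
0 [0.6473 0.0951] [ 0.6371 -0.0807]
pos [0.4289 0.1556 0.149 ] yaw -1.402 zaxis [ 0.001  0.002 -1.   ]
rows total [np.float64(1.17), np.float64(-2.418), np.float64(-0.198), np.float64(0.0723)]
```

```bash
python3 -m jog '[[0,0,-0.15,0],[0,0,-0.3,0],[0.1,-0.1,-0.4,0.02],[0.2,-0.2,-0.4,0.04],[0.3,-0.35,-0.4,0.06],[0.4,-0.5,-0.4,0.072],[0.4,-0.65,-0.4,0.072],[0.4,-0.8,-0.4,0.072],[0.4,-0.8,-0.4,0.072],[0.4,-0.8,-0.4,0.072]]'|sed -n '2p;5p'
python3 - <<'E'
from h import *
to([.6333,.0960,.180],-1.629)
E
```

```text
tool_pos: [0.497, 0.1349, 0.1808]
finger_gap: 0.0219
pos [0.497  0.1349 0.1808] yaw -1.627 zaxis [ 0.     0.002 -1.   ]
rows total [np.float64(0.39), np.float64(-1.728), np.float64(0.01), np.float64(0.0005)]
```

```bash
for i in 1 2; do python3 -m jog '[[0.04,-0.15,0,0],[0.08,-0.3,0,0],[0.12,-0.45,0,0],[0.16,-0.6,0,0],[0.2,-0.75,0,0],[0.2,-0.86,0,0],[0.2,-0.86,0,0],[0.2,-0.86,0,0],[0.2,-0.86,0,0],[0.2,-0.86,0,0]]'|sed -n '2p;5p';done
python3 -m jog '[[0,0,0.06,0],[0,0,0.12,0],[0,0,0.18,0],[0,0,0.22,0],[0,0,0.25,0],[0,0,0.28,0],[0,0,0.28,0],[0,0,0.28,0],[0,0,0.28,0],[0,0,0.28,0]]'
python3 - <<'E'
from h import *
c=cam('side');t=cam('top');a=cv2.convertScaleAbs(c['img'],alpha=1.6)[110:270,220:370];b=cv2.convertScaleAbs(t['img'],alpha=1.6)[120:220,230:350]
cv2.imwrite('pics/p8.png',np.hstack([cv2.resize(a,(400,427),interpolation=2),cv2.resize(b,(400,427),interpolation=2)])[...,::-1])
E
```

```text
tool_pos: [0.5644, 0.1152, 0.1808]
finger_gap: 0.0216
tool_pos: [0.6317, 0.0955, 0.1808]
finger_gap: 0.0213
time: 49.1
tool_pos: [0.6318, 0.0956, 0.1586]
ee_rot: [0.001, -0.687, 0.727, 0.001]
wrist_force: [-0.3, 0.4, -2.7]
finger_gap: 0.0214
```

View pics/p8.png

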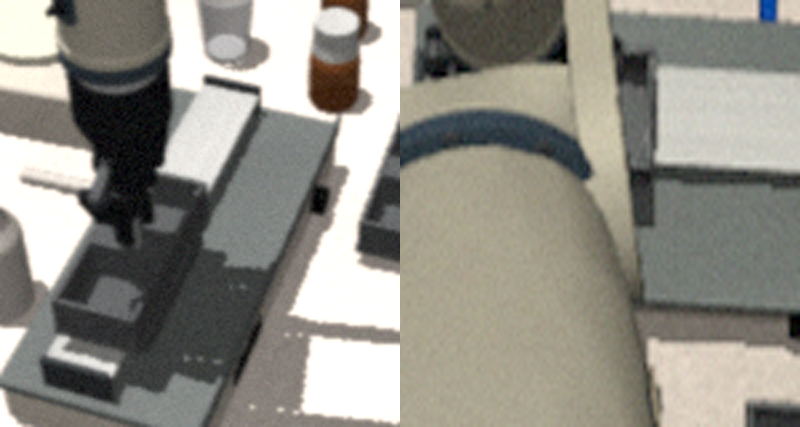

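```bash
python3 -m jog '[[0,0,0.03,0],[0,0,0.05,0],[0,0.03,0.07,0],[0,0.07,0.085,0],[0,0.11,0.1,0],[0,0.14,0.115,0],[0,0.17,0.13,0],[0,0.2,0.145,0],[0,0.21,0.15,0],[0,0.21,0.15,0]]'
python3 - <<'E'
from h import *
c=cam('side');c['img']=cv2.convertScaleAbs(c['img'],alpha=1.7);save(c,'p9.png',(220,120,320,270),4)
E
```

```text
time: 50.2
tool_pos: [0.615, 0.0967, 0.1465]
ee_rot: [0.001, -0.687, 0.727, 0.001]
wrist_force: [0.8, 1.7, 4.3]
finger_gap: 0.0215
```

View pics/p9.png

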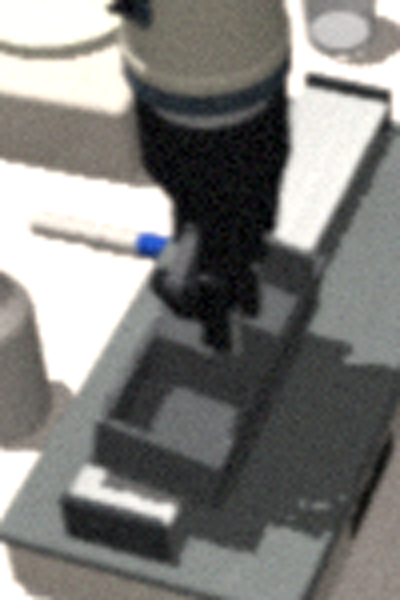

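The end face of the rack is now tilted relative to the rail, clip side up, so the pivot works. Continuing the tilt, then sliding to hook.

```bash
python3 -m jog '[[0,0.03,0.02,0],[0,0.05,0.035,0],[0,0.07,0.05,0],[0,0.09,0.065,0],[0,0.11,0.08,0],[0,0.13,0.09,0],[0,0.14,0.095,0],[0,0.14,0.095,0],[0,0.14,0.095,0],[0,0.14,0.095,0]]'
python3 -m jog '[[0,0,-0.01,0],[0,-0.03,-0.02,0],[0,-0.06,-0.02,0],[0,-0.09,-0.02,0],[0,-0.11,-0.02,0],[0,-0.13,-0.02,0],[0,-0.13,-0.02,0],[0,-0.13,-0.02,0],[0,-0.13,-0.02,0],[0,-0.13,-0.02,0]]'
python3 - <<'E'
from h import *
c=cam('side');c['img']=cv2.convertScaleAbs(c['img'],alpha=1.7);save(c,'p10.png',(220,150,320,270),5)
E
```

```text
time: 51.25
tool_pos: [0.6037, 0.0972, 0.1388]
ee_rot: [0.001, -0.687, 0.727, 0.001]
wrist_force: [2.4, -0.0, -0.4]
finger_gap: 0.0214
time: 52.25
tool_pos: [0.614, 0.0966, 0.1404]
ee_rot: [0.001, -0.687, 0.727, 0.001]
wrist_force: [-0.1, 0.3, -1.8]
finger_gap: 0.0215
```

View pics/p10.png

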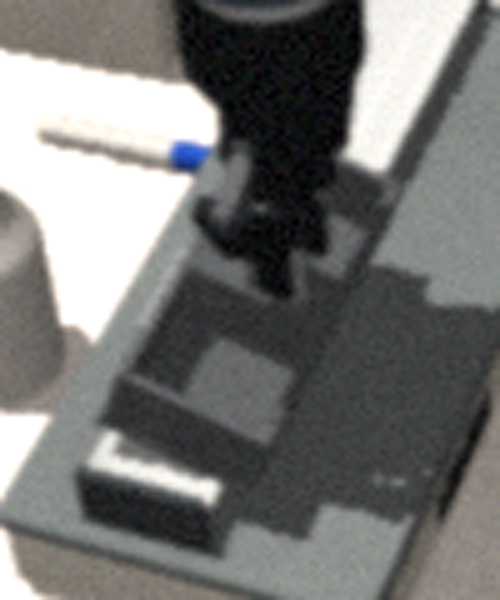

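```bash
python3 -m jog '[[0,-0.02,0,0],[0,-0.04,0,0],[0,-0.06,0,0],[0,-0.08,0,0],[0,-0.08,0,0],[0,-0.08,0,0],[0,-0.08,0,0],[0,-0.08,0,0],[0,-0.08,0,0],[0,-0.08,0,0]]'|sed -n '2p;4p'
python3 -m jog '[[0,-0.02,0,0],[0,-0.04,0,0],[0,-0.06,0,0],[0,-0.06,0,0],[0,-0.06,0,0],[0,-0.06,0,0],[0,-0.06,0,0],[0,-0.06,0,0],[0,-0.06,0,0],[0,-0.06,0,0]]'|sed -n '2p;4p'
```

```text
tool_pos: [0.6203, 0.0963, 0.1404]
wrist_force: [-3.6, 0.1, 1.9]
tool_pos: [0.6254, 0.096, 0.1406]
wrist_force: [-1.2, -0.2, 3.6]
```

Run:
```python
from h import *
c=cam('side');im=np.mean([c['img'].astype(float)]+[cam('side')['img'] for _ in range(5)],0);c['img']=cv2.convertScaleAbs(im,alpha=2);save(c,'p11.png',(225,170,305,265),7)
```

```text
(no output)
```

View pics/p11.png

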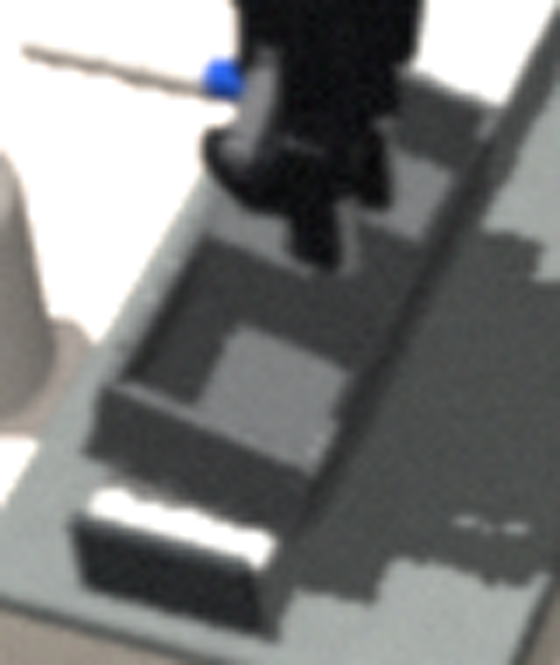

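```bash
cat >> h.py <<'E'
M=np.array([.6422,.0072]);ps=-.0579;ex=np.array([np.cos(ps),np.sin(ps)]);ey=np.array([-ex[1],ex[0]])
def onend(c,u,v,yr):
    "rail-frame x,z of pixel on plane rail y=yr"
    o,d=ray(c,u,v); s=(yr-(o[:2]-M)@ey)/(d[:2]@ey); X=o+s*d; return np.array([(X[:2]-M)@ex,X[2]])*1000
E
python3 - <<'E'
from h import *
c=cam('side'); p,R=pose(); yr=(p[:2]-M)@ey; print('grip rail frame',(p[:2]-M)@ex*1000,yr*1000,p[2])
for y,L in [(yr+.083,[(105,385),(315,470),(88,450),(300,525)]),(.186,[(75,518),(262,572)]),(.192,[(75,518),(262,572)])]:
    print([onend(c,225+u/7,170+v/7,y).round(1).tolist() for u,v in L])
E
```

```text
grip rail frame -21.96425200704976 87.68352095830502 0.14057906436170994
[[21.4, 140.3], [-46.5, 125.9], [32.2, 104.5], [-38.9, 95.5]]
[[31.6, 88.8], [-31.9, 87.7]]
[[27.4, 97.9], [-35.4, 96.8]]
```

```bash
python3 -m jog '[[0,-0.01,0,0],[0,-0.02,0,0],[0,-0.03,0,0],[0,-0.04,0,0],[0,-0.05,0,0],[0,-0.05,0,0],[0,-0.05,0,0],[0,-0.05,0,0],[0,-0.05,0,0],[0,-0.05,0,0]]'
```

```text
time: 55.65
tool_pos: [0.6285, 0.0959, 0.1405]
ee_rot: [-0.0, -0.687, 0.727, 0.001]
wrist_force: [-5.1, 0.4, 6.0]
finger_gap: 0.0214
```

```bash
python3 -m jog '[[0,0,-0.02,0],[0,0,-0.04,0],[0,0,-0.06,0],[0,0,-0.06,0],[0,0,-0.06,0],[0,0,-0.06,0],[0,0,-0.06,0],[0,0,-0.06,0],[0,0,-0.06,0],[0,0,-0.06,0]]'
```

```text
time: 56.65
tool_pos: [0.6276, 0.0958, 0.1443]
ee_rot: [-0.001, -0.687, 0.727, 0.002]
wrist_force: [-3.1, 1.1, -21.4]
finger_gap: 0.0216
```

Lifting 4 mm gives −21 N, so the toe is firmly hooked under the flange. Lowering, releasing, then pressing the clip side.

```bash
python3 -m jog '[[0,0,0.03,0],[0,0,0.06,0],[0,-0.02,0.08,0],[0,-0.03,0.1,0],[0,-0.03,0.1,0],[0,-0.03,0.1,0],[0,-0.03,0.1,0],[0,-0.03,0.1,0],[0,-0.03,0.1,0],[0,-0.03,0.1,0]]'|sed -n '2p;4p'
python3 -m jog '[[0,0,0,0],[0,0,0,0],[0,0,0,0],[0,0,0,0],[0,0,0,0],[0,0,-0.2,0],[0,0,-0.4,0],[0,0,-0.6,0],[0,0,-0.7,0],[0,0,-0.7,0]]' 0|sed -n '2p;4,5p'
python3 - <<'E'
from h import *
p,R=pose(); to([*(M+.025*ex+.088*ey),.145],-1.629)
E
```

```text
tool_pos: [0.6328, 0.0958, 0.1396]
wrist_force: [-3.2, -0.8, 9.4]
tool_pos: [0.6338, 0.0958, 0.1979]
wrist_force: [-0.4, -0.5, 0.3]
finger_gap: 0.0854
pos [0.6338 0.0958 0.1979] yaw -1.627 zaxis [ 0.006  0.003 -1.   ]
rows total [np.float64(0.002), np.float64(-0.478), np.float64(0.664), np.float64(0.0007)]
```

```bash
python3 -m jog '[[0,-0.1,0,0],[0,-0.2,0,0],[0,-0.3,0,0],[0,-0.4,0,0],[0,-0.48,0,0],[0,-0.48,0.15,0],[0,-0.48,0.3,0],[0,-0.48,0.45,0],[0,-0.48,0.55,0],[0,-0.48,0.6,0]]' 1 |sed -n '2p;4,5p'
python3 -m jog '[[0,0,0.04,0],[0,0,0.07,0],[0,0,0.1,0],[0,0,0.13,0],[0,0,0.15,0],[0,0,0.17,0],[0,0,0.17,0],[0,0,0.17,0],[0,0,0.17,0],[0,0,0.17,0]]' |sed -n '2p;4,5p'
```

```text
tool_pos: [0.6715, 0.0937, 0.1485]
wrist_force: [-0.9, 0.6, -0.1]
finger_gap: -0.0003
tool_pos: [0.6734, 0.0938, 0.1365]
wrist_force: [2.7, -1.1, 5.4]
finger_gap: 0.0001
```

```bash
python3 -m jog '[[0,0,0.02,0],[0,0,0.03,0],[0,0,0.04,0],[0,0,0.05,0],[0,0,0.06,0],[0,0,0.07,0],[0,0,0.08,0],[0,0,0.08,0],[0,0,0.08,0],[0,0,0.08,0]]' |sed -n '2p;4,5p'
python3 -m jog '[[0,0,0.02,0],[0,0,0.03,0],[0,0,0.04,0],[0,0,0.05,0],[0,0,0.05,0],[0,0,0.05,0],[0,0,0.05,0],[0,0,0.05,0],[0,0,0.05,0],[0,0,0.05,0]]' |sed -n '2p;4,5p'
```

```text
tool_pos: [0.6733, 0.0938, 0.1299]
wrist_force: [0.1, -1.1, 0.2]
finger_gap: 0.0002
tool_pos: [0.6737, 0.0938, 0.1281]
wrist_force: [-4.9, -1.3, 16.0]
finger_gap: -0.0001
```

The force fell to 0.2 N at z 0.130, then rose to 16 N at 0.128, which is the fully home height, so rack 1 has snapped in. Next rack.

```bash
python3 -m jog '[[0,0,-0.2,0],[0,0,-0.4,0],[0,0,-0.6,0],[0,0,-0.8,0],[0,0,-0.9,0],[0,0.1,-0.9,0],[0,0.2,-0.9,0],[0,0.4,-0.9,0],[0,0.6,-0.9,0],[0,0.8,-0.9,0]]' 0 |sed -n '2p;4,5p'
python3 -m jog '[[0.2,0.3,0,0],[0.4,0.6,0,0],[0.6,0.9,0,0],[0.8,0.9,0,0],[0.9,0.9,0,0],[0.9,0.9,0,0],[0.9,0.9,0,0],[0.9,0.9,0,0],[0.9,0.9,0,0],[0.9,0.9,0,0]]' |sed -n '2p;4,5p'
python3 - <<'E'
from h import *
t=cam('top'); g=cv2.GaussianBlur(t['img'],(3,3),0).astype(int).sum(2)
x0,y0,x1,y1=325,205,405,256
a=np.load('top.npy')[y0:y1,x0:x1].astype(float);b=t['img'][y0:y1,x0:x1].astype(float)
print('diff',np.abs(cv2.blur(a,(5,5))-cv2.blur(b,(5,5))).mean((0,2)).round()[::4])
to([.428,-.1375,.069],-1.611)
c=cam('side'); p=(355,150)
E
```

```text
tool_pos: [0.6071, 0.0971, 0.1982]
wrist_force: [-0.6, 0.1, 0.7]
finger_gap: 0.0854
tool_pos: [0.5314, 0.0296, 0.1974]
wrist_force: [0.3, 1.2, 0.2]
finger_gap: 0.0856
diff [43. 24. 25. 41. 20.  2.  3.  3.  2.  2.  3.  3.  2.  3.  3.  2.  3.  2.
  3.  4.]
pos [0.5313 0.0295 0.1975] yaw -1.626 zaxis [ 0.007  0.003 -1.   ]
rows total [np.float64(2.161), np.float64(1.184), np.float64(1.591), np.float64(-0.0049)]
```

```bash
for i in 1 2; do python3 -m jog '[[0.3,0.2,0,0],[0.6,0.4,0,0],[0.9,0.59,0,0],[1,0.59,0,0],[1,0.59,0.1,0],[1,0.59,0.2,0],[1,0.59,0.3,0],[1,0.59,0.3,0],[1,0.59,0.3,0],[1,0.59,0.3,0]]' |sed -n '2p;4,5p'; done
python3 -m jog '[[0.1,0,0,-0.005],[0.16,0,0.2,-0.005],[0.16,0,0.4,-0.005],[0.16,0,0.6,-0.005],[0.16,0,0.8,-0.005],[0.16,0,0.97,-0.005],[0.16,0,0.97,-0.005],[0.16,0,0.97,-0.005],[0.16,0,0.97,-0.005],[0.16,0,0.97,-0.005]]' |sed -n '2p;4,5p'
python3 - <<'E'
from h import *
to([.428,-.1375,.069],-1.611)
E
```

```text
tool_pos: [0.4801, -0.0474, 0.1729]
wrist_force: [-0.2, -0.2, -0.4]
finger_gap: 0.0857
tool_pos: [0.429, -0.1244, 0.1484]
wrist_force: [-0.6, -0.2, -0.3]
finger_gap: 0.0856
tool_pos: [0.4295, -0.1371, 0.0716]
wrist_force: [-0.2, -0.9, -0.5]
finger_gap: 0.0856
pos [ 0.4295 -0.1371  0.0716] yaw -1.61 zaxis [ 0.008  0.002 -1.   ]
rows total [np.float64(0.006), np.float64(0.018), np.float64(0.032), np.float64(0.0005)]
```

```bash
python3 -m jog '[[0,0.01,0.02,0],[0,0.01,0.025,0],[0,0.01,0.025,0],[0,0.01,0.025,0],[0,0.01,0.025,0],[0,0.01,0.025,0],[0,0.01,0.025,0],[0,0.01,0.025,0],[0,0.01,0.025,0],[0,0.01,0.025,0]]' 1 25|sed -n '2p;4,5p'
python3 -m jog '[[0,0,-0.1,0],[0,0,-0.2,0],[0,0,-0.4,0],[0,0,-0.6,0],[0,0,-0.8,0],[0,0,-1,0],[0,0,-1,0],[0,0,-1,0],[0,0,-1,0],[0,0,-1,0]]'|sed -n '2p;4,5p'
python3 -m jog '[[0,0,-0.2,0],[0,0,-0.4,0],[0,-0.1,-0.4,0],[0,-0.2,-0.4,0],[0,-0.4,-0.4,0],[0,-0.6,-0.4,0],[0,-0.8,-0.4,0],[0,-0.8,-0.4,0],[0,-0.8,-0.4,0],[0,-0.8,-0.4,0]]'|sed -n '2p;4,5p'
python3 - <<'E'
from h import *
to([*(M-.0155*ex-.088*ey),.18],-1.629)
c=cam('side');t=cam('top')
a=cv2.convertScaleAbs(c['img'],alpha=1.7)[110:270,220:400];b=cv2.convertScaleAbs(t['img'],alpha=1.6)[115:265,225:395]
cv2.imwrite('pics/p14.png',np.hstack([cv2.resize(a,(400,356),interpolation=2),cv2.resize(b,(400,356),interpolation=2)])[...,::-1])
E
```

```text
tool_pos: [0.4288, -0.1371, 0.0696]
wrist_force: [-0.1, -0.9, -1.6]
finger_gap: 0.0213
tool_pos: [0.4275, -0.1371, 0.1488]
wrist_force: [-0.0, 1.2, -2.4]
finger_gap: 0.0218
tool_pos: [0.4902, -0.1394, 0.1804]
wrist_force: [0.7, 0.5, -2.5]
finger_gap: 0.0213
pos [ 0.4902 -0.1394  0.1804] yaw -1.609 zaxis [ 0.005  0.003 -1.   ]
rows total [np.float64(-0.808), np.float64(-1.612), np.float64(0.015), np.float64(0.0062)]
```

View pics/p14.png

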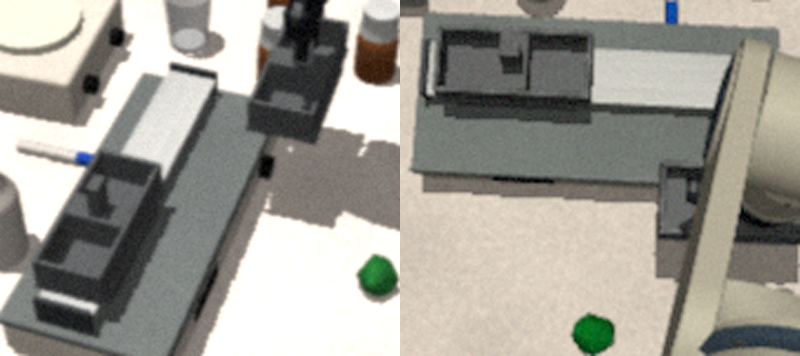

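```bash
python3 - <<'E'
from h import *
t=cam('top')
for u,v in [(437,28),(592,36),(592,102),(435,95)]:
    X=onz(t,225+(u-400)/2.353,115+v/2.373,.128)[:2]-M; print((X@ex*1000).round(1),(X@ey*1000).round(1))
a=np.load('top.npy').astype(int).sum(2)//3
np.set_printoptions(linewidth=250)
print(a[212:219,328:400:3]); print(a[238:248,328:400:3])
E
python3 -m jog '[[-0.06,-0.15,0,0],[-0.12,-0.3,0,0],[-0.2,-0.45,0,0],[-0.3,-0.6,0,0],[-0.4,-0.75,0,0],[-0.4,-0.8,0,0],[-0.4,-0.8,0,0],[-0.4,-0.8,0,0],[-0.4,-0.8,0,0],[-0.4,-0.8,0,0]]'|sed -n '2p;5p'
python3 -m jog '[[-0.06,-0.15,0,0],[-0.12,-0.3,0,0.006],[-0.2,-0.45,0,0.006],[-0.3,-0.6,0,0.006],[-0.4,-0.75,0,0.006],[-0.41,-0.81,0,0.006],[-0.41,-0.81,0,0.006],[-0.41,-0.81,0,0.006],[-0.41,-0.81,0,0.006],[-0.41,-0.81,0,0.006]]'|sed -n '2p;5p'
python3 - <<'E'
from h import *
to([*(M-.0155*ex-.088*ey),.1586],-1.629)
E
```

```text
31.4 170.1
30.5 5.2
-40.3 1.5
-40.8 166.8
[[120 122 122 120 120 123 118 117 118 115 119 120 121 121 121 121 125 121 126 119 127 124 126 123]
 [122 125 104 100 104 104  99 121 116 111 107 109 110 114 115 118 125 122 121 120 123 124 123 122]
 [121 122  72  71  73  76  74  89  95  92  85  85  88  90  95  96 122 126 123 123 117 125 122 121]
 [124 123  42  39  41  50  54  60  76  66  65  68  68  65  73  71  92  99  97  97 102 107 105 108]
 [124 125  43  21  26  29  38  42  46  42  44  56  52  53  54  54  61  76  68  63  70  74  76  81]
 [124 120  47  22  23  26  27  21  23  21  18  59  55  57  55  32  41  44  45  41  42  41  46  57]
 [120 121  49  31  27  31  32  26  26  26  28  63  58  61  62  29  27  21  24  18  18  24  23  60]]
[[124 122  71  61  63  59  64  60  60  63  43  60  62  59  61  62  59  60  60  62  60  60  18  68]
 [119 118  54  50  59  60  58  62  58  58  45  60  62  62  61  61  59  57  61  62  58  60  18  68]
 [120 120  54  53  61  58  63  60  70  59  49  60  50  56  55  56  58  61  61  60  61  60  23  68]
 [124 118  45  43  44  54  57  63  67  61  60  57  56  60  60  59  
[... 196 characters left out ...]
  48  44  45  42  39  44  49  68]
 [116 118  62  65  63  65  60  63  61  59  52  58  58  55  52  43  49  41  40  22  37  30  32 102]
 [120 122  61  65  66  67  63  66  66  64  67  64  68  68  63  62  61  55  57  58  59  57  82 117]
 [123 121 103  87  63  66  65  63  63  64  69  64  68  64  67  65  65  62  67  65  66  65 103 121]
 [124 122 121 114 104 104 106 101 100  86  64  64  65  67  68  66  68  63  63  65  61  64 101 123]]
tool_pos: [0.5554, -0.1104, 0.1816]
finger_gap: 0.021
tool_pos: [0.621, -0.0804, 0.1822]
finger_gap: 0.0214
pos [ 0.621  -0.0804  0.1822] yaw -1.629 zaxis [ 0.006  0.003 -1.   ]
rows total [np.float64(-0.007), np.float64(-0.005), np.float64(0.295), np.float64(-0.0001)]
```

```bash
python3 -m jog '[[0,0,0.06,0],[0,0,0.12,0],[0,0,0.18,0],[0,0,0.22,0],[0,0,0.26,0],[0,0,0.3,0],[0,0,0.3,0],[0,0,0.3,0],[0,0,0.3,0],[0,0,0.3,0]]'|sed -n '2p;4p'
python3 -m jog '[[0,0,0.03,0],[0,0,0.05,0],[0,0.03,0.07,0],[0,0.07,0.085,0],[0,0.11,0.1,0],[0,0.14,0.115,0],[0,0.17,0.13,0],[0,0.2,0.145,0],[0,0.21,0.15,0],[0,0.21,0.15,0]]'|sed -n '2p;4p'
python3 -m jog '[[0,0.03,0.02,0],[0,0.05,0.035,0],[0,0.07,0.05,0],[0,0.09,0.065,0],[0,0.11,0.08,0],[0,0.13,0.09,0],[0,0.14,0.095,0],[0,0.14,0.095,0],[0,0.14,0.095,0],[0,0.14,0.095,0]]'|sed -n '2p;4p'
python3 - <<'E'
from h import *
to([*(M-.033*ex-.088*ey),.1404],-1.629)
E
```

```text
tool_pos: [0.6213, -0.0803, 0.1584]
wrist_force: [1.1, 0.2, -2.9]
tool_pos: [0.605, -0.0794, 0.1466]
wrist_force: [0.3, -0.6, 4.9]
tool_pos: [0.5938, -0.0788, 0.1389]
wrist_force: [1.8, -0.1, 0.5]
pos [ 0.5938 -0.0788  0.1389] yaw -1.629 zaxis [ 0.007  0.002 -1.   ]
rows total [np.float64(-0.008), np.float64(-0.129), np.float64(-0.018), np.float64(-0.0001)]
```

Nearly the same readings as with the first rack, so I'll repeat the slide, the push and the lift test.

```bash
python3 -m jog '[[0,0,-0.01,0],[0,-0.03,-0.02,0],[0,-0.06,-0.02,0],[0,-0.09,-0.02,0],[0,-0.11,-0.02,0],[0,-0.13,-0.02,0],[0,-0.13,-0.02,0],[0,-0.13,-0.02,0],[0,-0.13,-0.02,0],[0,-0.13,-0.02,0]]'|sed -n '2p;4p'
python3 -m jog '[[0,-0.03,0,0],[0,-0.05,0,0],[0,-0.07,0,0],[0,-0.09,0,0],[0,-0.11,0,0],[0,-0.13,0,0],[0,-0.14,0,0],[0,-0.14,0,0],[0,-0.14,0,0],[0,-0.14,0,0]]'|sed -n '2p;4p'
python3 -m jog '[[0,-0.01,0,0],[0,-0.02,0,0],[0,-0.03,0,0],[0,-0.04,0,0],[0,-0.05,0,0],[0,-0.05,0,0],[0,-0.05,0,0],[0,-0.05,0,0],[0,-0.05,0,0],[0,-0.05,0,0]]'|sed -n '2p;4p'
python3 -m jog '[[0,0,-0.02,0],[0,0,-0.04,0],[0,0,-0.05,0],[0,0,-0.05,0],[0,0,-0.05,0],[0,0,-0.05,0],[0,0,-0.05,0],[0,0,-0.05,0],[0,0,-0.05,0],[0,0,-0.05,0]]'|sed -n '2p;4p'
```

```text
tool_pos: [0.6041, -0.0794, 0.1406]
wrist_force: [-0.1, 0.5, -3.0]
tool_pos: [0.6153, -0.08, 0.1406]
wrist_force: [-2.4, -0.3, -0.1]
tool_pos: [0.6189, -0.0801, 0.1405]
wrist_force: [-5.1, 0.1, 0.8]
tool_pos: [0.6185, -0.0801, 0.1442]
wrist_force: [-4.4, 0.9, -11.0]
```

```bash
python3 -m jog '[[0,0,0.03,0],[0,0,0.06,0],[0,-0.03,0.08,0],[0,-0.05,0.09,0],[0,-0.06,0.09,0],[0,-0.06,0.09,0],[0,-0.06,0.09,0],[0,-0.06,0.09,0],[0,-0.06,0.09,0],[0,-0.06,0.09,0]]'|sed -n '2p;4p'
python3 -m jog '[[0,0,-0.03,0],[0,0,-0.06,0],[0,0,-0.06,0],[0,0,-0.06,0],[0,0,-0.06,0],[0,0,-0.06,0],[0,0,-0.06,0],[0,0,-0.06,0],[0,0,-0.06,0],[0,0,-0.06,0]]'|sed -n '2p;4p'
python3 -m jog '[[0,0,0.03,0],[0,0,0.06,0],[0,0,0.08,0],[0,0,0.08,0],[0,0,0.08,0],[0,0,0.08,0],[0,0,0.08,0],[0,0,0.08,0],[0,0,0.08,0],[0,0,0.08,0]]'|sed -n '2p;4p'
```

```text
tool_pos: [0.6251, -0.0805, 0.1393]
wrist_force: [-6.0, 1.1, 8.2]
tool_pos: [0.6247, -0.0805, 0.1436]
wrist_force: [-4.4, 1.2, -17.3]
tool_pos: [0.6273, -0.0808, 0.1402]
wrist_force: [-4.7, 1.0, 4.0]
```

```bash
python3 -m jog '[[0,0,0,0],[0,0,0,0],[0,0,0,0],[0,0,0,0],[0,0,0,0],[0,0,-0.2,0],[0,0,-0.4,0],[0,0,-0.6,0],[0,0,-0.7,0],[0,0,-0.7,0]]' 0|sed -n '2p;4,5p'
python3 - <<'E'
from h import *
to([*(M+.025*ex-.088*ey),.145],-1.629)
E
```

```text
tool_pos: [0.6276, -0.081, 0.1985]
wrist_force: [-0.0, -0.1, 0.5]
finger_gap: 0.0856
pos [ 0.6276 -0.081   0.1985] yaw -1.629 zaxis [ 0.018  0.001 -1.   ]
rows total [np.float64(-0.01), np.float64(-0.419), np.float64(0.677), np.float64(-0.0001)]
```

```bash
python3 -m jog '[[0,-0.1,0,0],[0,-0.2,0,0],[0,-0.3,0,0],[0,-0.42,0,0],[0,-0.43,0,0],[0,-0.43,0.15,0],[0,-0.43,0.3,0],[0,-0.43,0.45,0],[0,-0.43,0.55,0],[0,-0.43,0.6,0]]' 1 |sed -n '2p;4,5p'
python3 -m jog '[[0,0,0.04,0],[0,0,0.07,0],[0,0,0.1,0],[0,0,0.13,0],[0,0,0.15,0],[0,0,0.17,0],[0,0,0.19,0],[0,0,0.21,0],[0,0,0.22,0],[0,0,0.22,0]]' |sed -n '2p;4,5p'
python3 -m jog '[[0,0,0.01,0],[0,0,0.02,0],[0,0,0.03,0],[0,0,0.04,0],[0,0,0.04,0],[0,0,0.04,0],[0,0,0.04,0],[0,0,0.04,0],[0,0,0.04,0],[0,0,0.04,0]]' |sed -n '2p;4,5p'
```

```text
tool_pos: [0.6619, -0.0829, 0.1496]
wrist_force: [-0.2, 0.6, 0.1]
finger_gap: 0.0003
tool_pos: [0.6625, -0.0829, 0.1321]
wrist_force: [1.4, 0.5, 1.9]
finger_gap: 0.0001
tool_pos: [0.6626, -0.0829, 0.1289]
wrist_force: [-0.9, -0.1, -0.6]
finger_gap: 0.0004
```

```bash
python3 -m jog '[[0,0,0.01,0],[0,0,0.02,0],[0,0,0.025,0],[0,0,0.025,0],[0,0,0.025,0],[0,0,0.025,0],[0,0,0.025,0],[0,0,0.025,0],[0,0,0.025,0],[0,0,0.025,0]]' |sed -n '2p;4,5p'
```

```text
tool_pos: [0.6627, -0.0829, 0.1281]
wrist_force: [-4.2, 1.6, 8.8]
finger_gap: 0.0001
```

Rack 2 is seated at 0.128 as well. Going up and towards the first bottle, turning the jaws across the rail so the fingers clear the fins.

```bash
python3 -m jog '[[0,0,-0.2,0],[0,0,-0.4,0],[0,0,-0.6,0],[0,0,-0.8,0],[0,0,-1,0],[0,0,-1,-0.04],[0.2,0,-1,-0.08],[0.4,0.1,-1,-0.12],[0.6,0.2,-1,-0.16],[0.8,0.3,-1,-0.2]]' - 20|sed -n '2p'
python3 -m jog '[[0.3,0,0,-0.04],[0.5,0.2,0,-0.08],[0.8,0.5,0,-0.12],[1,0.8,0,-0.16],[1,1,0,-0.2],[1,1,0,-0.24],[1,1,0,-0.28],[1,1,0,-0.3],[1,1,0,-0.3],[1,1,0,-0.3]]' 0|sed -n '2p'
python3 - <<'E'
from h import *
to([.5485,-.2922,.19],-.058); print(r.get_state()['joint_pos'].round(2))
f=lambda n:np.mean([cam(n)['img'].astype(float) for _ in range(6)],0)
t=f('top');s=f('side');np.save('t3.npy',t);np.save('s3.npy',s)
a=cv2.convertScaleAbs(t,alpha=2.2)[115:185,228:388];b=cv2.convertScaleAbs(s,alpha=2)[110:255,220:340]
cv2.imwrite('pics/p15.png',np.vstack([cv2.resize(a,(800,350),interpolation=2),np.hstack([cv2.resize(b[:70],(400,233),interpolation=2),cv2.resize(b[70:],(400,233),interpolation=2)])])[...,::-1])
E
```

```text
tool_pos: [0.6334, -0.146, 0.2085]
tool_pos: [0.61, -0.2567, 0.2086]
pos [ 0.61   -0.2567  0.2086] yaw -0.055 zaxis [ 0.018  0.001 -1.   ]
rows total [np.float64(-0.747), np.float64(0.486), np.float64(0.217), np.float64(0.0009)]
[-0.4   0.42  1.58  0.01  1.12 -0.35]
```

View pics/p15.png

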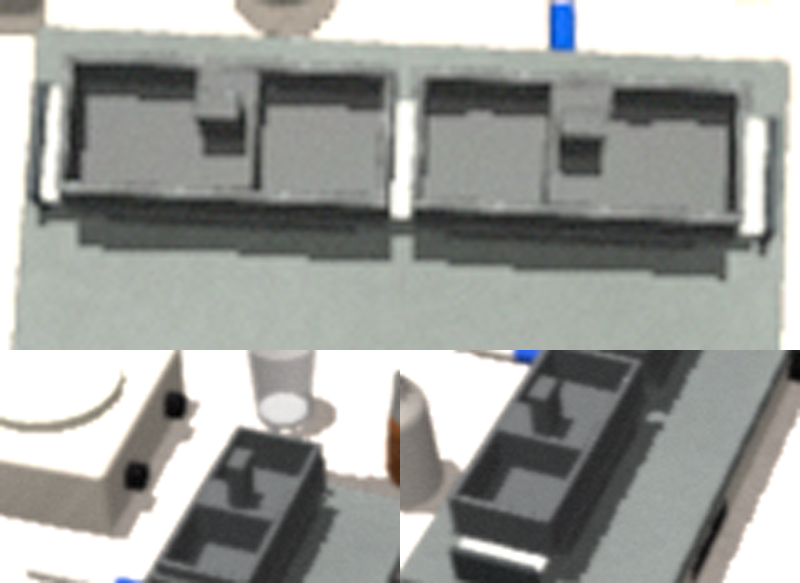

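Run:
```python
from h import *
t=cam('top')
def rf(u,v,z): X=onz(t,228+(u+.5)/5-.5,115+(v+.5)/5-.5,z)[:2]-M; return np.array([X@ex,X@ey])*1000
for n,L in [('A',[(63,58),(397,72),(390,207),(60,193)]),('B',[(418,72),(748,86),(740,222),(412,209)])]:
    P=np.array([rf(*p,.128) for p in L]); print(n,P.round(1).tolist(),P.mean(0).round(1))
print('rail ends at .086',rf(40,200,.086),rf(765,232,.086),rf(765,120,.086),rf(47,85,.086))
g=np.load('t3.npy').mean(2)
np.set_printoptions(linewidth=200)
for u in (115,330,470,690):  # column profiles in x direction
    col=228+u//5; print(u,[(v,int(x)) for v,x in zip(range(122,164),g[122:164,col])])
```

```text
A [[32.9, 171.5], [33.6, 4.3], [-35.4, 4.2], [-36.2, 167.8]] [-1.3 87. ]
B [[34.1, -6.1], [34.7, -170.5], [-34.7, -168.5], [-35.9, -6.7]] [ -0.5 -88. ]
rail ends at .086 [-30.36592837 186.16719838] [ -29.26980637 -187.02829243] [  29.89577581 -185.42010085] [ 30.85342241 187.1625805 ]
115 [(122, 78), (123, 77), (124, 78), (125, 71), (126, 69), (127, 48), (128, 20), (129, 23), (130, 20), (131, 24), (132, 30), (133, 32), (134, 56), (135, 66), (136, 67), (137, 67), (138, 67), (139, 67), (140, 69), (141, 67), (142, 68), (143, 67), (144, 67), (145, 66), (146, 67), (147, 66), (148, 67), (149, 67), (150, 67), (151, 65), (152, 65), (153, 48), (154, 23), (155, 20), (156, 24), (157, 24), (158, 23), (159, 32), (160, 38), (161, 41), (162, 38), (163, 40)]
330 [(122, 117), (123, 89), (124, 81), (125, 82), (126, 81), (127, 77), (128, 74), (129, 50), (130, 20), (131, 23), (132, 21), (133, 25), (134, 32), (135, 30), (136, 58), (137, 67), (138, 69), (139, 69), (140, 68), (141, 69), (142, 68), (143, 69), (144, 69), (145, 69), (146, 68), (147, 68), (148, 68), (149, 69), (150, 69), (151, 70), (152, 70), 
[... 360 characters left out ...]
143, 68), (144, 69), (145, 69), (146, 71), (147, 68), (148, 70), (149, 69), (150, 69), (151, 69), (152, 70), (153, 70), (154, 62), (155, 64), (156, 61), (157, 36), (158, 22), (159, 22), (160, 29), (161, 27), (162, 26), (163, 35)]
690 [(122, 135), (123, 136), (124, 139), (125, 125), (126, 93), (127, 76), (128, 78), (129, 77), (130, 71), (131, 67), (132, 52), (133, 31), (134, 23), (135, 23), (136, 20), (137, 28), (138, 32), (139, 57), (140, 67), (141, 67), (142, 67), (143, 68), (144, 67), (145, 67), (146, 67), (147, 68), (148, 68), (149, 68), (150, 69), (151, 68), (152, 66), (153, 68), (154, 67), (155, 69), (156, 68), (157, 68), (158, 69), (159, 48), (160, 23), (161, 22), (162, 26), (163, 24)]
```

Both racks sit flat and side by side. The calibrated corners put their centres within about 1 mm of the rail axis, at y +87 and −88. Now refining the bottle caps.

Run:
```python
from h import *
print(r.get_state()['time'])
t=cam('top');g=np.load('top.npy').astype(int).mean(2); g2=t['img'].astype(int).mean(2)
for u,v in [(637,200),(772,182),(702,337)]:
    cu,cv=205+u/2.85,110+v/2.85; x,y=int(cu),int(cv)
    w=np.load('top.npy')[y-14:y+15,x-14:x+15]
    hsv=cv2.cvtColor(w,cv2.COLOR_RGB2HSV).astype(int)
    k=((w.min(2)>85)&(hsv[...,1]<22)).astype(np.uint8)
    n,l,s,ct=cv2.connectedComponentsWithStats(k); i=l[14,14]
    print((cu,cv),s[i],(ct[i]+[x-14,y-14]).round(1),onz(t,*(ct[i]+[x-14,y-14]),.105).round(4))
for b in [(.5485,-.2922),(.5635,-.4113),(.428,-.3426)]: to([*b,.086],-1.629)
```

```text
90.55
(428.50877192982455, 180.17543859649123) [  5   5  19  18 258] [427.9 179.7] [ 0.549  -0.2915  0.105 ]
(475.8771929824561, 173.859649122807) [  7   5  18  18 255] [476.4 172.7] [ 0.5656 -0.4134  0.105 ]
(451.31578947368416, 228.24561403508773) [  6   4  19  19 269] [451.5 227.4] [ 0.4292 -0.3439  0.105 ]
pos [ 0.6098 -0.2567  0.2079] yaw -0.053 zaxis [ 0.018  0.001 -1.   ]
rows total [np.float64(-0.768), np.float64(0.487), np.float64(1.509), np.float64(-0.4984)]
pos [ 0.6098 -0.2567  0.2079] yaw -0.053 zaxis [ 0.018  0.001 -1.   ]
rows total [np.float64(-0.502), np.float64(1.964), np.float64(1.511), np.float64(-0.4984)]
pos [ 0.6098 -0.2567  0.2079] yaw -0.053 zaxis [ 0.018  0.001 -1.   ]
rows total [np.float64(-2.239), np.float64(1.197), np.float64(1.482), np.float64(-0.4984)]
```

```bash
python3 -m jog '[[-0.2,0.15,0,0],[-0.4,0.3,0,0],[-0.6,0.45,0,0],[-0.76,0.48,0,0],[-0.76,0.48,0.2,0],[-0.76,0.48,0.4,0],[-0.76,0.48,0.6,0],[-0.76,0.48,0.6,0],[-0.76,0.48,0.6,0],[-0.76,0.48,0.6,0]]' 0|sed -n '2p;4p'
python3 - <<'E'
from h import *
to([.549,-.2918,.080],-.058)
E
```

```text
tool_pos: [0.5482, -0.2921, 0.1598]
wrist_force: [0.6, 0.5, -0.1]
pos [ 0.5482 -0.2921  0.1598] yaw -0.054 zaxis [ 0.019  0.001 -1.   ]
rows total [np.float64(-0.008), np.float64(-0.003), np.float64(0.998), np.float64(0.0014)]
```

```bash
python3 -m jog '[[0,0,0.2,0],[0,0,0.4,0],[0,0,0.6,0],[0,0,0.8,0],[0,0,0.95,0],[0,0,1,0],[0,0,1,0],[0,0,1,0],[0,0,1,0],[0,0,1,0]]' |sed -n '2p;4p'
python3 -m jog '[[0,0,0,0],[0,0,0,0],[0,0,0,0],[0,0,0,0],[0,0,0,0],[0,0,0,0],[0,0,-0.05,0],[0,0,-0.15,0],[0,0,-0.3,0],[0,0,-0.5,0]]' 1 40|sed -n '2p;4,5p'
python3 -m jog '[[0,0,-0.2,0],[0,0,-0.4,0],[0,0,-0.6,0],[0,0,-0.8,0],[0,0,-1,0],[0,0,-1,0],[0,0,-1,0],[0,0,-1,0],[0,0,-1,0],[0,0,-1,0]]' |sed -n '2p;4,5p'
python3 - <<'E'
from h import *
for y in (.0408,-.0419,-.1349): print((M-.0007*ex+y*ey).round(4))
to([*(M-.0007*ex+.0408*ey),.265],-.058)
E
```

```text
tool_pos: [0.5501, -0.2923, 0.0805]
wrist_force: [-0.1, 0.2, -0.4]
tool_pos: [0.5489, -0.2921, 0.1212]
wrist_force: [0.5, -0.3, -2.3]
finger_gap: 0.0467
tool_pos: [0.5471, -0.292, 0.2004]
wrist_force: [-0.5, 0.7, -2.6]
finger_gap: 0.0469
[0.6439 0.048 ]
[ 0.6391 -0.0346]
[ 0.6337 -0.1274]
pos [ 0.5471 -0.292   0.2004] yaw -0.054 zaxis [ 0.018  0.001 -1.   ]
rows total [np.float64(0.995), np.float64(-4.31), np.float64(-0.781), np.float64(0.0014)]
```

```bash
python3 -m jog '[[0,0,-0.2,0],[0,0,-0.4,0],[0,0,-0.6,0],[0,-0.1,-0.8,0],[0,-0.2,-0.8,0],[0,-0.35,-0.8,0],[0,-0.5,-0.8,0],[0,-0.65,-0.8,0],[0,-0.8,-0.8,0],[0,-0.85,-0.8,0]]' |sed -n '2p;5p'
for i in 1 2 3; do python3 -m jog '[[0.05,-0.15,0,0],[0.1,-0.3,0,0],[0.15,-0.45,0,0],[0.2,-0.6,0,0],[0.25,-0.75,0,0],[0.3,-0.9,0,0],[0.3,-1,0,0],[0.3,-1,0,0],[0.3,-1,0,0],[0.3,-1,0,0]]' |sed -n '2p;5p'; done
python3 - <<'E'
from h import *
to([*(M-.0015*ex+.0408*ey),.265],-.058)
E
```

```text
tool_pos: [0.5495, -0.2224, 0.2642]
finger_gap: 0.047
tool_pos: [0.5775, -0.1442, 0.2648]
finger_gap: 0.0471
tool_pos: [0.6055, -0.066, 0.2654]
finger_gap: 0.0469
tool_pos: [0.6336, 0.0122, 0.266]
finger_gap: 0.0465
pos [0.6336 0.0122 0.266 ] yaw -0.053 zaxis [ 0.017  0.001 -1.   ]
rows total [np.float64(0.095), np.float64(-0.453), np.float64(0.015), np.float64(0.0015)]
```

```bash
python3 -m jog '[[0.03,-0.15,0,0],[0.06,-0.3,0,0],[0.09,-0.45,0,0],[0.09,-0.45,0.1,0],[0.09,-0.45,0.2,0],[0.09,-0.45,0.3,0],[0.09,-0.45,0.4,0],[0.09,-0.45,0.5,0],[0.09,-0.45,0.5,0],[0.09,-0.45,0.5,0]]' |sed -n '2p;5p'
python3 - <<'E'
from h import *
to([*(M-.0015*ex+.0408*ey),.173],-.058)
E
```

```text
tool_pos: [0.6433, 0.0477, 0.226]
finger_gap: 0.0468
pos [0.6433 0.0477 0.226 ] yaw -0.053 zaxis [ 0.017  0.001 -1.   ]
rows total [np.float64(-0.014), np.float64(-0.003), np.float64(0.663), np.float64(0.0014)]
```

```bash
python3 -m jog '[[-0.01,0,0.08,0],[-0.01,0,0.16,0],[-0.01,0,0.24,0],[-0.01,0,0.32,0],[-0.01,0,0.4,0],[-0.01,0,0.4,0],[-0.01,0,0.4,0],[-0.01,0,0.4,0],[-0.01,0,0.4,0],[-0.01,0,0.4,0]]' |sed -n '2p;4,5p'
python3 -m jog '[[0,0,0.05,0],[0,0,0.1,0],[0,0,0.15,0],[0,0,0.2,0],[0,0,0.25,0],[0,0,0.27,0],[0,0,0.28,0],[0,0,0.28,0],[0,0,0.28,0],[0,0,0.28,0]]' |sed -n '2p;4,5p'
```

```text
tool_pos: [0.643, 0.0478, 0.1942]
wrist_force: [0.5, -0.2, -2.4]
finger_gap: 0.0469
tool_pos: [0.6435, 0.0478, 0.172]
wrist_force: [1.4, 0.2, -2.0]
finger_gap: 0.047
```

```bash
python3 -m jog '[[0,0,0.01,0],[0,0,0.02,0],[0,0,0.02,0],[0,0,0.02,0],[0,0,0.02,0],[0,0,0.02,0],[0,0,0.02,0],[0,0,0.02,0],[0,0,0.02,0],[0,0,0.02,0]]' |sed -n '2p;4,5p'
python3 -m jog '[[0,0,0,0],[0,0,0,0],[0,0,0,0],[0,0,0,0],[0,0,0,0],[0,0,-0.15,0],[0,0,-0.3,0],[0,0,-0.45,0],[0,0,-0.6,0],[0,0,-0.6,0]]' 0 40|sed -n '2p;4,5p'
for i in 1 2 3 4; do python3 -m jog '[[-0.15,0.3,0,0],[-0.3,0.6,0,0],[-0.45,0.9,0,0],[-0.485,1,0,0],[-0.485,1,0,0],[-0.485,1,0,0],[-0.485,1,0,0],[-0.485,1,0,0],[-0.485,1,0,0],[-0.485,1,0,0]]' |sed -n '2p'; done
python3 - <<'E'
from h import *
to([.4288,-.3433,.080],-.058);print(r.get_state()['time'])
t=cam('top');a=np.load('top.npy')
for u,v in [(476,173),(451,228)]: print(np.abs(cv2.blur(t['img'],(5,5)).astype(int)-cv2.blur(a,(5,5)))[v-9:v+10,u-9:u+10].mean())
g=t['img'];x,y=map(int,proj(t,[.6439,.048,.195]));w=g[y-14:y+15,x-14:x+15]
k=((w.min(2)>85)&(cv2.cvtColor(w,cv2.COLOR_RGB2HSV)[...,1]<22)).astype(np.uint8)
n,l,s,ct=cv2.connectedComponentsWithStats(k);i=l[14,14];print(s[i],onz(t,*(ct[i]+[x-14,y-14]),.195))
E
```

```text
tool_pos: [0.6438, 0.0478, 0.171]
wrist_force: [-0.5, 1.2, 4.8]
finger_gap: 0.0466
tool_pos: [0.6442, 0.0478, 0.2218]
wrist_force: [0.5, -0.6, 0.8]
finger_gap: 0.0853
tool_pos: [0.6013, -0.0296, 0.2206]
tool_pos: [0.5585, -0.107, 0.2195]
tool_pos: [0.5157, -0.1845, 0.2184]
tool_pos: [0.4731, -0.2621, 0.2174]
pos [ 0.4731 -0.2621  0.2174] yaw -0.051 zaxis [ 0.022  0.002 -1.   ]
rows total [np.float64(-0.538), np.float64(1.047), np.float64(1.704), np.float64(0.0021)]
107.6
11.521698984302862
10.131117266851339
[  5   6  21  20 317] [0.64317963 0.04753084 0.195     ]
```

```bash
python3 -m jog '[[-0.15,0.3,0,0],[-0.3,0.6,0,0],[-0.45,0.9,0,0],[-0.54,1,0.1,0],[-0.54,1,0.3,0],[-0.54,1,0.5,0],[-0.54,1,0.7,0],[-0.54,1,0.7,0],[-0.54,1,0.7,0],[-0.54,1,0.7,0]]'|sed -n '2p' 
python3 -m jog '[[0,0.05,0.2,0],[0,0.05,0.4,0],[0,0.05,0.6,0],[0,0.05,0.8,0],[0,0.05,0.95,0],[0,0.05,1,0],[0,0.05,1,0],[0,0.05,1,0],[0,0.05,1,0],[0,0.05,1,0]]' |sed -n '2p;4p'
python3 - <<'E'
from h import *
to([.4288,-.3433,.080],-.058)
E
python3 -m jog '[[0,0,0,0],[0,0,0,0],[0,0,0,0],[0,0,0,0],[0,0,0,0],[0,0,0,0],[0,0,-0.05,0],[0,0,-0.15,0],[0,0,-0.3,0],[0,0,-0.5,0]]' 1 40|sed -n '2p;4,5p'
python3 -m jog '[[0,0,-0.2,0],[0,0,-0.4,0],[0,0,-0.6,0],[0,0,-0.8,0],[0,0,-1,0],[0,0,-1,0],[0,0,-1,0],[0,0,-1,0],[0,0,-1,0],[0,0,-1,0]]' |sed -n '2p;4,5p'
python3 - <<'E'
from h import *
to([*(M-.0015*ex-.0419*ey),.265],-.058)
E
```

```text
tool_pos: [0.4274, -0.3398, 0.161]
tool_pos: [0.4294, -0.344, 0.0816]
wrist_force: [0.1, 0.5, 0.2]
pos [ 0.4294 -0.344   0.0816] yaw -0.051 zaxis [ 0.023  0.    -1.   ]
rows total [np.float64(-0.008), np.float64(-0.009), np.float64(0.02), np.float64(0.0021)]
tool_pos: [0.428, -0.3438, 0.1222]
wrist_force: [-0.7, -0.8, -2.3]
finger_gap: 0.047
tool_pos: [0.4259, -0.3436, 0.2014]
wrist_force: [0.5, 0.4, -2.3]
finger_gap: 0.0466
pos [ 0.4259 -0.3436  0.2014] yaw -0.051 zaxis [ 0.021  0.002 -1.   ]
rows total [np.float64(2.469), np.float64(-3.996), np.float64(-0.73), np.float64(0.0021)]
```

```bash
python3 -m jog '[[0,0,-0.2,0],[0,0,-0.4,0],[0,0,-0.6,0],[0.1,-0.1,-0.8,0],[0.2,-0.2,-0.8,0],[0.3,-0.35,-0.8,0],[0.4,-0.5,-0.8,0],[0.5,-0.65,-0.8,0],[0.5,-0.8,-0.8,0],[0.5,-0.85,-0.8,0]]' |sed -n '2p;5p'
for i in 1 2 3; do python3 -m jog '[[0.1,-0.15,0,0],[0.2,-0.3,0,0],[0.3,-0.45,0,0],[0.4,-0.6,0,0],[0.5,-0.75,0,0],[0.6,-0.9,0,0],[0.63,-1,0,0],[0.63,-1,0,0],[0.63,-1,0,0],[0.63,-1,0,0]]' |sed -n '2p;5p'; done
python3 - <<'E'
from h import *
to([*(M-.0015*ex-.0422*ey),.226],-.058)
E
```

```text
tool_pos: [0.4679, -0.2761, 0.2659]
finger_gap: 0.0465
tool_pos: [0.522, -0.1991, 0.2672]
finger_gap: 0.0468
tool_pos: [0.576, -0.1221, 0.2685]
finger_gap: 0.0467
tool_pos: [0.6301, -0.0452, 0.2698]
finger_gap: 0.0468
pos [ 0.6301 -0.0452  0.2698] yaw -0.051 zaxis [ 0.02   0.002 -1.   ]
rows total [np.float64(0.085), np.float64(-0.132), np.float64(0.55), np.float64(0.0023)]
```

```bash
python3 -m jog '[[0.04,-0.06,0,0],[0.085,-0.13,0,0],[0.085,-0.13,0.1,0],[0.085,-0.13,0.2,0],[0.085,-0.13,0.3,0],[0.085,-0.13,0.4,0],[0.085,-0.13,0.5,0],[0.085,-0.13,0.55,0],[0.085,-0.13,0.55,0],[0.085,-0.13,0.55,0]]' |sed -n '2p;5p'
python3 - <<'E'
from h import *
to([*(M-.0015*ex-.0422*ey),.173],-.058)
E
python3 -m jog '[[-0.01,0,0.08,0],[-0.01,0,0.16,0],[-0.01,0,0.24,0],[-0.01,0,0.32,0],[-0.01,0,0.4,0],[-0.01,0,0.4,0],[-0.01,0,0.4,0],[-0.01,0,0.4,0],[-0.01,0,0.4,0],[-0.01,0,0.4,0]]' |sed -n '2p;4,5p'
```

```text
tool_pos: [0.6384, -0.0351, 0.2261]
finger_gap: 0.0468
pos [ 0.6384 -0.0351  0.2261] yaw -0.051 zaxis [ 0.02   0.002 -1.   ]
rows total [np.float64(-0.015), np.float64(-0.001), np.float64(0.664), np.float64(0.0023)]
tool_pos: [0.6382, -0.035, 0.1943]
wrist_force: [0.2, 0.4, -1.2]
finger_gap: 0.0465
```

```bash
python3 -m jog '[[0,0,0.05,0],[0,0,0.1,0],[0,0,0.15,0],[0,0,0.2,0],[0,0,0.25,0],[0,0,0.27,0],[0,0,0.28,0],[0,0,0.28,0],[0,0,0.28,0],[0,0,0.28,0]]' |sed -n '2p;4,5p'
python3 - <<'E'
from h import *
to([.5650,-.4125,.21],-.058)
E
```

```text
tool_pos: [0.6386, -0.0349, 0.172]
wrist_force: [0.4, -0.5, 0.3]
finger_gap: 0.0468
pos [ 0.6386 -0.0349  0.172 ] yaw -0.051 zaxis [ 0.02   0.002 -1.   ]
rows total [np.float64(-0.67), np.float64(4.759), np.float64(-0.502), np.float64(0.0023)]
```

```bash
python3 -m jog '[[0,0,0,0],[0,0,0,0],[0,0,0,0],[0,0,0,0],[0,0,0,0],[0,0,-0.15,0],[0,0,-0.3,0],[0,0,-0.45,0],[0,0,-0.6,0],[0,0,-0.6,0]]' 0 40|sed -n '2p;4,5p'
for i in 1 2 3 4; do python3 -m jog '[[-0.05,0.3,0,0],[-0.1,0.6,0,0],[-0.14,0.9,0,0],[-0.14,1,0,0],[-0.14,1,0,0],[-0.14,1,0,0],[-0.14,1,0,0],[-0.14,1,0,0],[-0.14,1,0,0],[-0.14,1,0,0]]' |sed -n '2p'; done
python3 - <<'E'
from h import *
to([.5650,-.4125,.0805],-.058);print(r.get_state()['time'])
t=cam('top');g=t['img']
for X in [(.6439,.048,.195),(.6391,-.0346,.195)]:
    x,y=map(int,proj(t,X));w=g[y-14:y+15,x-14:x+15]
    k=((w.min(2)>85)&(cv2.cvtColor(w,cv2.COLOR_RGB2HSV)[...,1]<22)).astype(np.uint8)
    n,l,s,ct=cv2.connectedComponentsWithStats(k);i=l[14,14];print(s[i],onz(t,*(ct[i]+[x-14,y-14]),.195))
E
```

```text
tool_pos: [0.6389, -0.0351, 0.2228]
wrist_force: [1.1, 0.1, 0.0]
finger_gap: 0.0859
tool_pos: [0.6238, -0.114, 0.2223]
tool_pos: [0.6086, -0.193, 0.2218]
tool_pos: [0.5936, -0.2719, 0.2213]
tool_pos: [0.5786, -0.3509, 0.2209]
pos [ 0.5786 -0.3509  0.2209] yaw -0.049 zaxis [ 0.024  0.002 -1.   ]
rows total [np.float64(-0.175), np.float64(0.783), np.float64(1.749), np.float64(0.0029)]
123.65
[  5   5  21  21 320] [0.64310934 0.04752732 0.195     ]
[  5   5  21  20 318] [ 0.63868113 -0.03535685  0.195     ]
```

```bash
python3 -m jog '[[-0.06,0.3,0,0],[-0.12,0.6,0,0],[-0.17,0.78,0,0],[-0.17,0.78,0.1,0],[-0.17,0.78,0.3,0],[-0.17,0.78,0.5,0],[-0.17,0.78,0.7,0],[-0.17,0.78,0.75,0],[-0.17,0.78,0.75,0],[-0.17,0.78,0.75,0]]'|sed -n '2p' 
python3 -m jog '[[-0.01,0,0.2,0],[-0.01,0,0.4,0],[-0.01,0,0.6,0],[-0.01,0,0.8,0],[-0.01,0,0.95,0],[-0.01,0,1,0],[-0.01,0,1,0],[-0.01,0,1,0],[-0.01,0,1,0],[-0.01,0,1,0]]' |sed -n '2p;4p'
python3 - <<'E'
from h import *
to([.5650,-.4125,.080],-.058)
E
python3 -m jog '[[0,0,0,0],[0,0,0,0],[0,0,0,0],[0,0,0,0],[0,0,0,0],[0,0,0,0],[0,0,-0.05,0],[0,0,-0.15,0],[0,0,-0.3,0],[0,0,-0.5,0]]' 1 40|sed -n '2p;4,5p'
python3 -m jog '[[0,0,-0.2,0],[0,0,-0.4,0],[0,0,-0.6,0],[0,0,-0.8,0],[0,0,-1,0],[0,0,-1,0],[0,0,-1,0],[0,0,-1,0],[0,0,-1,0],[0,0,-1,0]]' |sed -n '2p;4,5p'
python3 - <<'E'
from h import *
to([*(M-.002*ex-.1349*ey),.265],-.058)
E
```

```text
tool_pos: [0.5637, -0.4125, 0.1606]
tool_pos: [0.5653, -0.4126, 0.0814]
wrist_force: [0.6, -0.6, -0.1]
pos [ 0.5653 -0.4126  0.0814] yaw -0.049 zaxis [ 0.026  0.001 -1.   ]
rows total [np.float64(-0.005), np.float64(-0.001), np.float64(0.018), np.float64(0.0029)]
tool_pos: [0.5638, -0.4123, 0.1218]
wrist_force: [0.6, 0.1, -2.6]
finger_gap: 0.0465
tool_pos: [0.5616, -0.4122, 0.201]
wrist_force: [0.6, -0.1, -1.6]
finger_gap: 0.0464
pos [ 0.5616 -0.4122  0.201 ] yaw -0.049 zaxis [ 0.023  0.002 -1.   ]
rows total [np.float64(0.729), np.float64(-3.603), np.float64(-0.771), np.float64(0.003)]
```

```bash
python3 -m jog '[[0,0,-0.2,0],[0,0,-0.4,0],[0,0,-0.6,0],[0,-0.1,-0.8,0],[0.05,-0.2,-0.8,0],[0.08,-0.35,-0.8,0],[0.1,-0.5,-0.8,0],[0.12,-0.6,-0.8,0],[0.13,-0.65,-0.8,0],[0.13,-0.65,-0.8,0]]' |sed -n '2p;5p'
for i in 1 2; do python3 -m jog '[[0.03,-0.15,0,0],[0.06,-0.3,0,0],[0.09,-0.45,0,0],[0.12,-0.6,0,0],[0.15,-0.75,0,0],[0.2,-0.9,0,0],[0.2,-1,0,0],[0.2,-1,0,0],[0.2,-1,0,0],[0.2,-1,0,0]]' |sed -n '2p;5p'; done
python3 - <<'E'
from h import *
to([*(M-.002*ex-.1349*ey),.226],-.058)
E
```

```text
tool_pos: [0.5731, -0.3601, 0.2649]
finger_gap: 0.0468
tool_pos: [0.5928, -0.2814, 0.2656]
finger_gap: 0.0466
tool_pos: [0.6126, -0.2027, 0.2663]
finger_gap: 0.047
pos [ 0.6126 -0.2027  0.2663] yaw -0.048 zaxis [ 0.023  0.002 -1.   ]
rows total [np.float64(0.191), np.float64(-0.951), np.float64(0.512), np.float64(0.0031)]
```

```bash
python3 -m jog '[[0.04,-0.2,0,0],[0.08,-0.4,0,0],[0.12,-0.6,0,0],[0.16,-0.8,0,0],[0.19,-0.95,0,0],[0.19,-0.95,0.1,0],[0.19,-0.95,0.2,0],[0.19,-0.95,0.3,0],[0.19,-0.95,0.4,0],[0.19,-0.95,0.45,0]]' |sed -n '2p;5p'
python3 - <<'E'
from h import *
to([*(M-.002*ex-.1349*ey),.195],-.058)
E
```

```text
tool_pos: [0.6316, -0.1279, 0.2295]
finger_gap: 0.0466
pos [ 0.6316 -0.1279  0.2295] yaw -0.049 zaxis [ 0.021  0.003 -1.   ]
rows total [np.float64(0.001), np.float64(-0.006), np.float64(0.431), np.float64(0.0028)]
```

```bash
python3 -m jog '[[0,0,0.08,0],[0,0,0.16,0],[0,0,0.24,0],[0,0,0.32,0],[0,0,0.4,0],[0,0,0.43,0],[0,0,0.43,0],[0,0,0.43,0],[0,0,0.43,0],[0,0,0.43,0]]' |sed -n '2p;4,5p'
python3 -m jog '[[0,0,0.05,0],[0,0,0.1,0],[0,0,0.15,0],[0,0,0.2,0],[0,0,0.25,0],[0,0,0.28,0],[0,0,0.29,0],[0,0,0.29,0],[0,0,0.29,0],[0,0,0.29,0]]' |sed -n '2p;4,5p'
```

```text
tool_pos: [0.6324, -0.1278, 0.1953]
wrist_force: [1.2, -0.5, -2.8]
finger_gap: 0.0468
tool_pos: [0.6329, -0.1277, 0.1721]
wrist_force: [1.3, -0.0, -2.7]
finger_gap: 0.0467
```

Clean entry. Last bit down, release, and retreat clear for the final check.

```bash
python3 -m jog '[[0,0,0.005,0],[0,0,0.01,0],[0,0,0.01,0],[0,0,0.01,0],[0,0,0.01,0],[0,0,0.01,0],[0,0,0.01,0],[0,0,0.01,0],[0,0,0.01,0],[0,0,0.01,0]]' |sed -n '2p;4,5p'
python3 -m jog '[[0,0,0,0],[0,0,0,0],[0,0,0,0],[0,0,0,0],[0,0,0,0],[0,0,-0.15,0],[0,0,-0.3,0],[0,0,-0.45,0],[0,0,-0.7,0],[0,0,-0.7,0]]' 0 40|sed -n '2p;4,5p'
for i in 1 2 3; do python3 -m jog '[[-0.2,0.3,0,0],[-0.4,0.6,0,0],[-0.6,0.9,0,0],[-0.7,1,0,0],[-0.7,1,0,0],[-0.7,1,0,0],[-0.7,1,0,0],[-0.7,1,0,0],[-0.7,1,0,0],[-0.7,1,0,0]]' |sed -n '2p'; done
python3 - <<'E'
from h import *
print(r.get_state()['time'])
t=cam('top');c=cam('side');np.save('t4.npy',t['img'])
a=cv2.convertScaleAbs(c['img'],alpha=1.6)[90:400,190:440];b=cv2.convertScaleAbs(t['img'],alpha=1.6)[90:300,110:480]
cv2.imwrite('pics/p16.png',np.hstack([cv2.resize(a,(339,420),interpolation=2),cv2.resize(b,(460,420),interpolation=2)])[...,::-1])
g=t['img']
for X in [(.6439,.048,.195),(.6391,-.0346,.195),(.6337,-.1274,.195)]:
    x,y=map(int,proj(t,X));w=g[y-14:y+15,x-14:x+15]
    k=((w.min(2)>85)&(cv2.cvtColor(w,cv2.COLOR_RGB2HSV)[...,1]<22)).astype(np.uint8)
    n,l,s,ct=cv2.connectedComponentsWithStats(k);i=l[14,14];print(X,s[i],onz(t,*(ct[i]+[x-14,y-14]),.195))
E
```

```text
tool_pos: [0.633, -0.1278, 0.1719]
wrist_force: [-1.3, 0.8, 5.9]
finger_gap: 0.0463
tool_pos: [0.6336, -0.1283, 0.2319]
wrist_force: [0.5, -0.6, 0.2]
finger_gap: 0.0853
tool_pos: [0.574, -0.205, 0.2301]
tool_pos: [0.5145, -0.2819, 0.2283]
tool_pos: [0.4551, -0.3588, 0.2266]
138.7
(0.6439, 0.048, 0.195) [  5   6  21  20 315] [0.64325945 0.04745441 0.195     ]
(0.6391, -0.0346, 0.195) [  5   5  20  20 308] [ 0.63863174 -0.03537336  0.195     ]
(0.6337, -0.1274, 0.195) [  6   5  23  24 361] [ 0.63119105 -0.13229025  0.195     ]
```

View pics/p16.png

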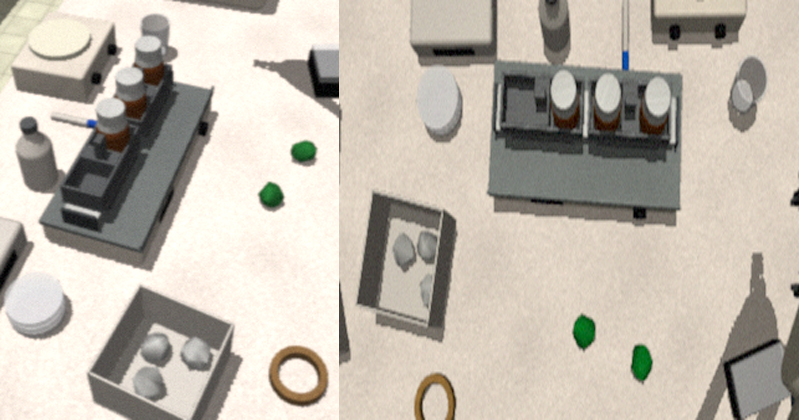

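Final view: three capped bottles stand upright in their own pockets, at (563,88), (607,88) and (657,92). Both racks are flat on the rail, three foil balls are in the tub, and the bystanders and green balls are in place.

```bash
python3 -c "
from station import r
print(r.hand_in(), r.get_state()['time'])"
```

```text
the job is handed in; nothing more can be done
the job is handed in; nothing more can be done
```

The job is handed in, with about 139 s of the 210 s used. All three foil balls went into the tub first. Then both racks were hooked under the rail's near edge and snapped down, and all three bottles were stood in rack pockets of their own.

**Racks:** Lifting each rack by about 4 mm gave −21 N and −17 N, so both lips had caught under the rail. When I pressed down, each rack met a firm stop at 128 mm, which is the fully seated height. I judged the clips snapped by force and height only, because I could not read the clip values.

**Bottles and bystanders:** The last picture shows all three bottles upright, both racks flat and the three foil balls in the tub. The bystanders and green balls in view looked undisturbed.

**One check disagreed:** The cap position I measured for the third bottle was about 5 mm off its pocket centre; the other two were within 1 mm. The detected patch was also too large, so it probably took in bright metal next to the cap. The bottle went in without resistance and looks upright, so I left it.

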